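# Slide the freshly glued case into the squaring corner

## Robot

A 6-joint arm with a two-finger parallel gripper is mounted at the origin on the work surface. World frame = base frame: x ahead of the robot, y to its left, z up, the work surface at z = 0. Lengths are in m, angles in rad, forces in N, time in s.
With the tool pointing down it reaches from about 0.35 to 0.775 m from the base axis. Payload 5.5 kg.
Tool frame: the origin (TCP) lies at the very end of the fingers, on their centre line; the grasp point (between the pads) lies hold_point_z behind it (hold_point_z is the distance from the TCP to the grasp point, in m); x points along the fingers, y is the direction in which the jaws open and shut, and the axes are right-handed (so a half turn about x gives the same grasp; the last joint's range is limited). The gripper opens to 85 mm and grips with 20 to 120 N. Pads are 22 mm wide; open, the fingers measure 114 mm over their backs; the gripper's body (76 mm by 85 mm) begins 54 mm behind the grasp point. The pads swing forward as they close: fully open they stand 13 mm farther back than shut.
Start: joints at [-1.484, 0.313, 0.046, 1.304, 0, 1.431], TCP at [0.129, -0.56, 0.2] pointing down, gripper open.
Joint ranges: [-2.76, 2.76], [-0.86, 1.69], [-1.03, 1.26], [-2.2, 2.34], [-1.47, 1.5], [-3.14, 3.14]. Speed limits (rad/s): [2.57, 2.57, 3.14, 3.14, 3.14, 3.14].

## Interface

Orientations are given as a unit quaternion [w, x, y, z].
In Python, from workcell import * gives the robot as it stands. The module is installed in compiled form; this text tells all that it offers.
- The arm moves only by the tool step_arm, never from a script. Its argument "targets" is a list of rows, each a list of 3 entries, a list of its own where there are three numbers: the turn, a rotation vector about the tool's x, y, z in degrees, then the shift along the tool's x, y, z in cm, then the finger opening in cm, from 0 to 8.54. A call has exactly 10 rows; each row shifts and turns the commanded pose from where the row before left it, along the tool's axes as they then stand; what a row does not reach is not made up. A row lasts 1/10 s, in which the tool goes at most 50 mm and 8.59 degrees, less where a joint would pass 70% of its speed; a pose out of reach is approached as far as the arm can. A call with a gripper value outside its range is refused whole. The fingers move at their own pace and stop on an object; "force" is the grip in N (left out, the last holds). Time passes only in rows, so rows that do not move let the fingers close, or fill a call up. It gives the time, the measured TCP pose, the force and the opening at its end, in the units of the state.
- get_state(): the state, without advancing time (a new reading comes with each control period).
- read_camera(name): name is "scene" or "side" or "wrist"; returns the picture (384x512x3 uint8, red, green, blue); there is no depth.
- camera_model(name): a dict with "fx", "fy", "cx", "cy" (pixels), "xyz" and "rotation" of the camera in the world; the wrist camera has in their place "T_tool_cam" (4x4, takes a point from camera to tool coordinates, whose origin is the TCP and whose axes are the tool frame's). Camera axes: x right, y down, z forward; pixel columns grow to the right and rows downward; lengths in m; the calibration is good to about 2 mm. The wrist camera is an equidistant fisheye: a pixel r from the principal point sees the ray r / f radians off the axis. A picture is of the moment at which its call begins: read the wrist's pose just before it. camera_model takes no time and is no camera call.
- hand_in(): hands the job in, once; it reports no verdict.
Trained networks look in the newest picture that a camera, given by its name, has taken for a name from the list of things; names that differ only in an ending like _2 or _b are one class to them, and where a whole thing is asked for, a point or a joint stands for the part that bears it (a point fixed in the world has none). Each returns a list of dicts, best first, with "p" (0 to 1); they miss things now and then, are a little off and sometimes report something else, mostly with a low value. They report only what shows in the picture. A call takes as long as a camera call. They do not tell look-alikes from the thing itself.
- find_in(camera, label): "extent" ([left, top, width, height] in pixels, round what is visible of it).
- silhouettes(camera, label): "mask" (384x512 bool, what is visible of it) and "extent" ([left, top, width, height] in pixels, round what is visible of it).
The state is a dict: "clock": time; "joint_pos": joint angles; "qvel": joint speeds; "tau": joint torques, N m; "tcp_pos": TCP position; "orientation": TCP orientation; "wrist_force": force on the tool from outside, world axes, zero at the start; "ft_torque": the same for the moment, N m; "finger_gap": finger opening in m.
Only numpy, scipy, OpenCV 4.12 (cv2) and the standard library are available. Lean on these libraries where they do the work, as an engineer would, in place of code of your own. Each camera call takes 0.05 s, during which the arm holds its last target.

## Task

The tall whitewood case with the grey tray on top has just been glued up: slide it upright across the bench, pushing it low with the fingertips, below its lower band of blue tape, until it stands flush in the corner of the plywood squaring fences, a broad side against the long fence and a narrow side against the short one, so that it sets square. Do not tip or lift it or touch it at the tape or higher, where the glue is wet; leave everything else on the bench where it is, and finish clear of it all.

Things in the scene. Friction and masses are not known exactly. Their poses are not given: they have to be found in the camera images.
- case: tall loose case of pale wood standing on the bench, 0.35 to 0.7 kg: 104 mm along its x (broad sides face +-y), 80 mm along its y (narrow sides face +-x), 290 mm tall; origin under its centre, z up. Bare wood below 95 mm may be touched; lower blue tape band 95 to 110 mm up. Pushed higher than about 55 mm it may tip. Starts 6 to 14 cm out of the corner, turned up to 0.25 rad from square with it
- case_upper: the same case from the lower edge of its lower tape band (95 mm up) to the top, with the grey six-cell tray (110 x 86 mm, 262 to 290 mm up): not to be touched. Origin and axes as for the case (bench height)
- jig: fixed squaring corner: two plywood fences 18 mm thick, 45 mm high. Origin at the inner corner, bench height. Long fence: inner face y = 0, from the corner 125 mm along -x. Short fence: inner face x = 0, from the corner 92 mm along -y. Low feet and braces outside, to 54 mm out. Open side (-x, -y) faces the robot. The case is home with its centre at x -52, y -40 mm, axes parallel
- glue_bottle: yellow glue bottle with orange cap, 60 mm across, 190 mm tall, standing near the open end of the long fence; origin under its centre. Leave it alone
- tape_roll: roll of blue tape lying flat, 90 mm across, 24 mm high, near the open end of the short fence; origin under its centre. Leave it alone
- mallet: wooden mallet lying on the right; head 75 x 120 x 50 mm about the origin (its underside), handle reaching 255 mm along its -x. Leave it alone
- chisel: chisel lying on the left, 26 mm high, from 122 mm along its -x (end of the dark wooden handle) to 130 mm along +x (steel edge). Leave it alone
- block_plane: steel block plane on the left, 160 x 50 x 50 mm, origin under its centre. Leave it alone
- sanding_block: cork sanding block on the right, 110 x 65 x 32 mm, origin under its centre. Leave it alone
- glue_cup: white cup, 72 mm across, 60 mm high, on the left; origin under its centre. Leave it alone
Mind the look-alikes: they are no part of the job. Of the things like the jig, leave any that is red; of the rest the smaller one is meant.

How it is judged:
At the end, for the whole second after the job is handed in: The case stands upright and still on the bench in the corner, flush against both fences: broad side to the long fence, narrow side to the short one, each within 3 mm, and square to them within 0.035 rad (x of case in the frame of jig between -0.055 and -0.049 m and y of case in the frame of jig between -0.043 and -0.037 m and angle between the x axis of case and the x axis of jig, either way round below 0.035 rad and angle between case's own z axis and vertical below 0.02 rad and height (world z) of case below 0.003 m and linear speed of case below 0.01 m/s); the robot touches nothing.
It fails at once if the case is tipped more than 0.12 rad (angle between case's own z axis and vertical above 0.12 rad).
It fails at once if the case is lifted off the bench (more than 8 mm) (height (world z) of case above 0.008 m).
It fails at once if the robot touches the case at the lower tape band or higher (over 0.5 N) (contact force between any of the arm, the fingers and case_upper above 0.5 N).
It fails at once if another thing on the bench is moved more than 15 mm (distance of any of glue_bottle, tape_roll, mallet, chisel, block_plane, sanding_block, glue_cup from where it was at the start of the episode above 0.015 m).
It also fails if it takes over 58 s, if anything falls off the work surface, if the arm or the gripper's body presses on something with over 40 N, if the wrist force passes 120 N, or if a joint passes its speed limit or range.

## Working session

There is one attempt and no reset: what is moved stays moved. The work goes in short steps, Python scripts to look and compute and a tool call to move; the robot and the scene stay as the last step left them, time stands still between calls to the robot, and variables do not carry over. Pictures are saved under pics/ and viewed, and the job is handed in when it is done.

Besides the shell and the picture viewer there is one more tool, called in YAML: its name, and indented under it one key for each argument. step_arm: Moves the arm, as the interface text tells. Its arguments: {"type":"object","properties":{"targets":{"type":"array","items":{"type":"array"}},"force":{"type":"number"}},"required":["targets"]}

```bash
mkdir -p pics; ls; python3 - <<'E'
from workcell import *
import cv2
print(get_state())
for n in ["scene","side","wrist"]:
    im=read_camera(n); cv2.imwrite(f"pics/{n}0.png",im[:,:,::-1]); print(n,camera_model(n))
E
```

```text
pics
{'clock': 0.0, 'joint_pos': array([-1.48358888e+00,  3.14017120e-01,  4.49542118e-02,  1.30359257e+00,
        3.19119412e-05,  1.43121523e+00]), 'qvel': array([ 0.00030548,  0.00056427,  0.00018553, -0.00134977, -0.00030724,
       -0.00050447]), 'tau': array([-1.43795151e-03, -4.80630147e+01,  2.98530453e+01,  1.95578038e-02,
       -4.06320614e-04,  5.04654707e-06]), 'tcp_pos': array([ 0.12924935, -0.55969343,  0.19878929]), 'orientation': array([ 0.0793533 ,  0.70259376,  0.08066688, -0.70253678]), 'wrist_force': array([0.1696869 , 0.57201672, 0.06829138]), 'ft_torque': array([-0.01082386,  0.0227598 , -0.02878616]), 'finger_gap': 0.08562833697498325}
scene {'fx': 348.1029810340818, 'fy': 348.1029810340818, 'cx': 253.15459375451013, 'cy': 186.72396778499393, 'xyz': array([ 1.20070768, -0.15259787,  0.75383939]), 'rotation': array([-0.28965763,  0.73536116,  0.565766  , -0.23505585])}
side {'fx': 437.3615157837838, 'fy': 437.3615157837838, 'cx': 252.4583080085049, 'cy': 193.9042166255594, 'xyz': array([0.63283489, 0.91092357, 0.93870279]), 'rotation': array([-0.01790343,  0.0506069 ,  0.9244226 , -0.37757287])}
wrist {'fx': 297.3186396354542, 'fy': 297.3186396354542, 'cx': 251.41505437120355, 'cy': 190.19067704738592, 'T_tool_cam': array([[-1.10967343e-03, -2.62614135e-01,  9.64900298e-01,
        -1.74167358e-01],
       [ 9.99999114e-01, -1.00076832e-03,  8.77662222e-04,
         5.55061241e-04],
       [ 7.35155145e-04,  9.64900417e-01,  2.62615012e-01,
        -6.66870637e-02],
       [ 0.00000000e+00,  0.00000000e+00,  0.00000000e+00,
         1.00000000e+00]])}
```

View pics/scene0.png

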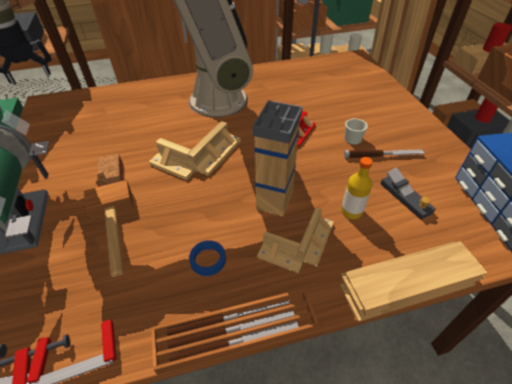

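View pics/side0.png

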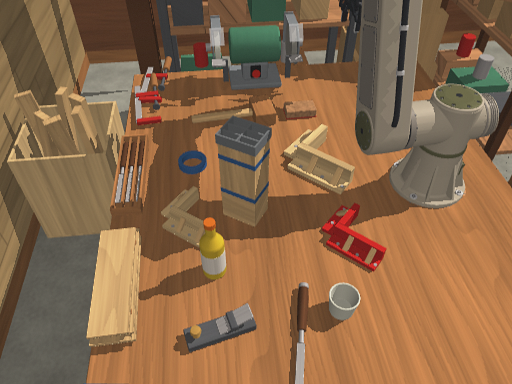

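View pics/wrist0.png

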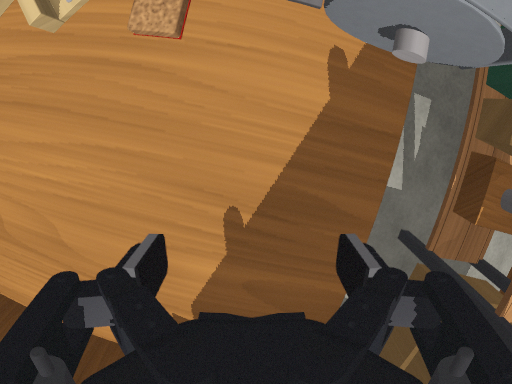

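```bash
cat > h.py <<'E'
from workcell import *
import numpy as np, cv2
from scipy.spatial.transform import Rotation as R
def quat(q): return R.from_quat([q[1],q[2],q[3],q[0]])
def cam(n):
    m=camera_model(n); return m,quat(m['rotation']).as_matrix(),np.array(m['xyz'])
def proj(n,P):
    m,Rm,t=cam(n); p=(np.atleast_2d(P)-t)@Rm
    return np.c_[m['fx']*p[:,0]/p[:,2]+m['cx'],m['fy']*p[:,1]/p[:,2]+m['cy']]
def unproj(n,uv,z=0):
    m,Rm,t=cam(n); uv=np.atleast_2d(uv).astype(float)
    d=np.c_[(uv[:,0]-m['cx'])/m['fx'],(uv[:,1]-m['cy'])/m['fy'],np.ones(len(uv))]@Rm.T
    return t+d*((z-t[2])/d[:,2])[:,None]
E
python3 - <<'E'
from h import *
for n in ["scene","side"]:
    im=read_camera(n)
    for l in ["case","jig","glue_bottle","tape_roll"]:
        for k,d in enumerate(silhouettes(n,l)):
            print(n,l,round(d['p'],2),d['extent'],d['mask'].sum())
            np.save(f"pics/{n}_{l}_{k}.npy",d['mask'])
c=cv2.imread('pics/scene0.png')[90:280,190:350]; cv2.imwrite('pics/sc.png',cv2.resize(c,None,fx=3.1,fy=3.1,interpolation=cv2.INTER_CUBIC))
c=cv2.imread('pics/side0.png')[110:290,150:350]; cv2.imwrite('pics/sd.png',cv2.resize(c,None,fx=3.2,fy=3.2,interpolation=cv2.INTER_CUBIC))
E
```

```text
scene case 0.96 [251.6, 100.5, 53.1, 115.9] 4361
scene case 0.7 [345.6, 149.2, 81.2, 6.1] 489
scene jig 0.96 [149.5, 122.3, 92.2, 53.3] 2585
scene jig 0.83 [259.8, 212.1, 73.3, 57.7] 2348
scene jig 0.63 [298.9, 110.9, 18.4, 35.0] 323
scene glue_bottle 0.92 [342.5, 159.5, 29.3, 60.5] 1226
side case 0.65 [214.3, 114.9, 56.6, 109.5] 4804
side case 0.5 [162.3, 184.0, 38.6, 61.6] 1478
side jig 0.8 [282.8, 123.4, 74.9, 68.6] 2539
side jig 0.76 [162.4, 189.5, 39.8, 54.7] 1393
side jig 0.66 [320.4, 201.9, 65.9, 70.3] 2038
side glue_bottle 0.67 [201.1, 219.7, 25.8, 59.0] 1120
side tape_roll 0.6 [177.2, 148.7, 29.1, 27.5] 482
```

View pics/sc.png

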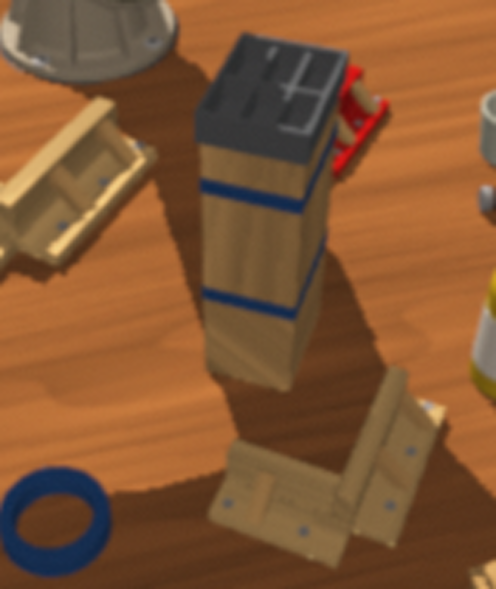

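View pics/sd.png

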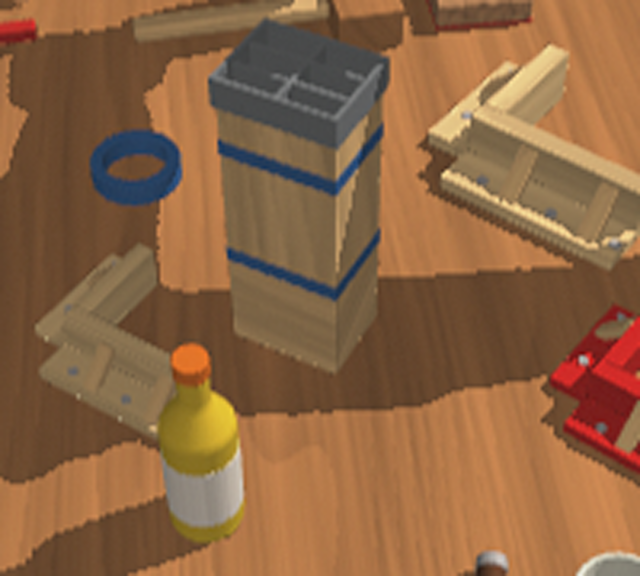

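```bash
python3 - <<'E'
from h import *
S=lambda p:np.array(p)/3.1+[190,90]
D=lambda p:np.array(p)/3.2+[150,110]
np.set_printoptions(precision=4,suppress=True)
print("case bottom scene\n",unproj("scene",S([(208,372),(290,390),(322,315)]))[:,:2])
print("case bottom side\n",unproj("side",D([(237,330),(335,370),(377,322)]))[:,:2])
print("tray top scene\n",unproj("scene",S([(245,35),(350,53),(308,142),(198,118)]),.29)[:,:2])
print("tray top side\n",unproj("side",D([(267,20),(388,62),(338,122),(212,75)]),.29)[:,:2])
print("jig top scene: short end, corner, long end\n",unproj("scene",S([(237,443),(345,490),(397,370)]),.045)[:,:2])
print("jig feet outer scene",unproj("scene",S([(210,520),(335,565),(393,543),(445,408)]),.01)[:,:2])
print("jig top side\n",unproj("side",D([(145,248),(70,308),(175,350)]),.045)[:,:2])
print("bottle, tape",unproj("scene",np.array([[355,213]]))[:,:2],unproj("scene",np.array([[208,258]]),.024)[:,:2],unproj("side",np.array([[192,161]]),.024)[:,:2])
E
```

```text
case bottom scene
 [[0.5882 0.0026]
 [0.6279 0.068 ]
 [0.5486 0.1255]]
case bottom side
 [[0.6287 0.0638]
 [0.5462 0.1204]
 [0.5022 0.0682]]
tray top scene
 [[ 0.5017  0.0583]
 [ 0.5475  0.128 ]
 [ 0.6422  0.0627]
 [ 0.595  -0.0036]]
tray top side
 [[0.5863 0.0013]
 [0.4993 0.0657]
 [0.5449 0.1319]
 [0.6328 0.0665]]
jig top scene: short end, corner, long end
 [[ 0.703  -0.0032]
 [ 0.7681  0.0653]
 [ 0.6652  0.1494]]
jig feet outer scene [[ 0.7455 -0.0374]
 [ 0.8094  0.0452]
 [ 0.8029  0.0954]
 [ 0.6898  0.1883]]
jig top side
 [[ 0.7058 -0.0048]
 [ 0.772   0.0624]
 [ 0.6825  0.1212]]
bottle, tape [[0.6705 0.2623]] [[ 0.7232 -0.1567]] [[ 0.716  -0.1472]]
```

```bash
python3 - <<'E'
import cv2
c=cv2.imread('pics/scene0.png')[205:280,250:340]; cv2.imwrite('pics/sj.png',cv2.resize(c,None,fx=8,fy=8,interpolation=cv2.INTER_CUBIC))
c=cv2.imread('pics/side0.png')[180:255,155:225]; cv2.imwrite('pics/dj.png',cv2.resize(c,None,fx=8,fy=8,interpolation=cv2.INTER_CUBIC))
E
```

```text
(no output)
```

View pics/sj.png

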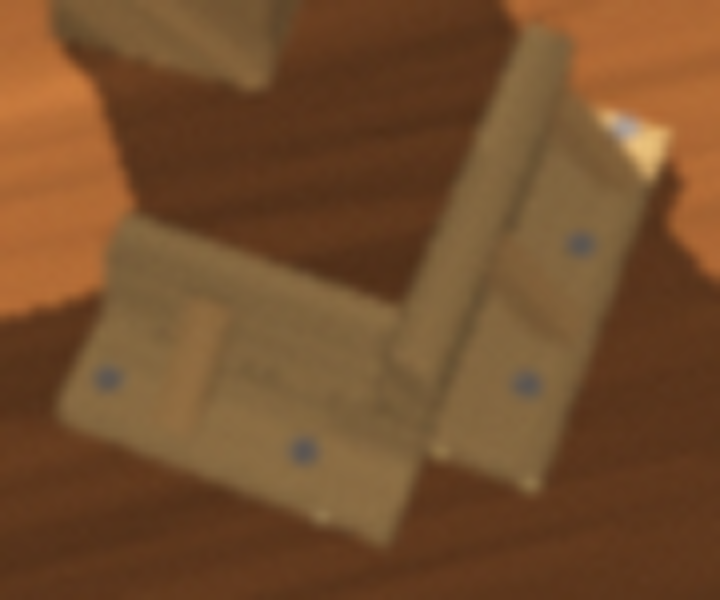

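View pics/dj.png

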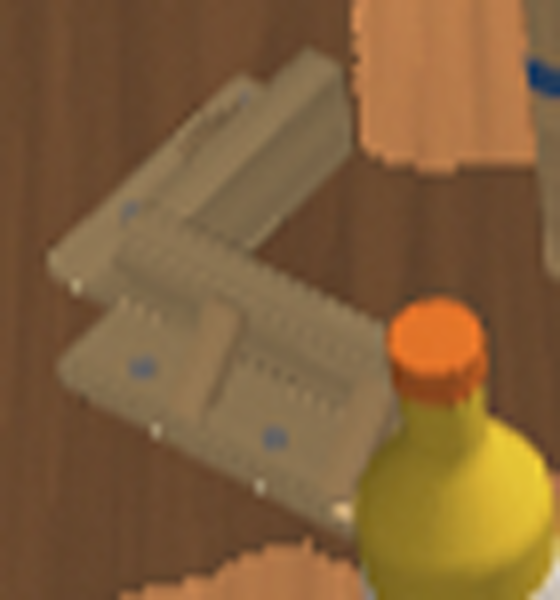

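```bash
cat > fit.py <<'E'
from h import *
from scipy.optimize import least_squares, minimize
np.set_printoptions(precision=4,suppress=True)
def T(p,P): 
    c,s=np.cos(p[2]),np.sin(p[2]); P=np.atleast_2d(P)
    return np.c_[p[0]+c*P[:,0]-s*P[:,1],p[1]+s*P[:,0]+c*P[:,1],P[:,2]]
def case_mask(n,p,up=4):
    m=np.zeros((384*up,512*up),np.uint8)
    for a,b,z0,z1 in [(.104,.08,0,.28),(.11,.086,.262,.29)]:
        P=[[sx*a/2,sy*b/2,z] for sx in(-1,1) for sy in(-1,1) for z in(z0,z1)]
        q=proj(n,T(p,P)); h=cv2.convexHull(((q+.5)*up).astype(np.float32)).astype(np.int32)
        cv2.fillConvexPoly(m,h,1)
    return cv2.resize(m.astype(np.float32),(512,384),interpolation=cv2.INTER_AREA)
def fit_case(masks,p0):
    def f(v,full=False):
        c=0
        for n,m in masks.items():
            q=[v[0],v[1],v[2]]; c+=np.abs(case_mask(n,q)-m).sum()
        return c
    best=None
    for s in (0.006,0.003):
        r=minimize(f,p0,method='Nelder-Mead',options=dict(initial_simplex=np.array(p0)+np.array([[0,0,0],[s,0,0],[0,s,0],[0,0,12*s]]),xatol=1e-4,fatol=1)); p0=r.x
    return r.x,r.fun
E
python3 - <<'E'
from fit import *
p0=[.566,.064,-.63]
ms={n:np.load(f"pics/{n}_case_0.npy").astype(np.float32) for n in("scene","side")}
p,c=fit_case(ms,p0); print("both",p,c)
for n in ms: print(n,*fit_case({n:ms[n]},p0))
s=lambda L:np.array(L)/8+[250,205]
d=lambda L:np.array(L)/8+[155,180]
print("scene inner short",a:=unproj("scene",s([(135,215),(395,305)]),.045)[:,:2])
print("scene inner long",b:=unproj("scene",s([(525,30),(405,305)]),.045)[:,:2])
print("outer long",b2:=unproj("scene",s([(575,45),(440,380)]),.045)[:,:2])
print("side short",e:=unproj("side",d([(340,75),(185,215)]),.045)[:,:2], "bottom",unproj("side",d([(350,150),(255,245)]),0)[:,:2])
print("side long",g:=unproj("side",d([(190,215),(390,325)]),.045)[:,:2])
for x in(a,b,b2,e,g): print(np.arctan2(*(x[1]-x[0])[::-1]))
E
```

```text
both [ 0.5668  0.0609 -0.5759] 257.0
scene [ 0.5627  0.0622 -0.5861] 85.8125
side [ 0.5668  0.0601 -0.5738] 106.3125
scene inner short [[ 0.7003 -0.0014]
 [ 0.7535  0.0657]]
scene inner long [[0.6616 0.144 ]
 [0.7543 0.0686]]
outer long [[0.6719 0.1574]
 [0.7822 0.0695]]
side short [[0.6996 0.0037]
 [0.7546 0.0668]] bottom [[ 0.7001 -0.002 ]
 [ 0.7353  0.042 ]]
side long [[0.7529 0.067 ]
 [0.6852 0.1254]]
0.9000274282090144
-0.6828357468308754
-0.6729244288536397
0.8541734866411809
2.429293662570182
```

```bash
python3 - <<'E'
from fit import *
import workcell
print([x for x in dir(workcell) if not x.startswith('_')])
s=get_state(); print(s['clock']); M=quat(s['orientation']).as_matrix(); print(M)
p=[.565,.061,-.58]; j=[.754,.067,-.69]
print(np.linalg.inv(np.array([[np.cos(j[2]),-np.sin(j[2])],[np.sin(j[2]),np.cos(j[2])]]))@(np.array(p[:2])-j[:2]))
# overlay
for n in("scene","side"):
    im=cv2.imread(f'pics/{n}0.png')
    im=cv2.resize(im,None,fx=4,fy=4,interpolation=cv2.INTER_CUBIC)
    def L(pp,P,c):
        q=((proj(n,T(pp,P))+.5)*4).astype(int); cv2.polylines(im,[q.reshape(-1,1,2)],False,c,1)
    for z in(0,.29):
        a,b=(.052,.04) if z==0 else (.055,.043)
        L(p,[[a,b,z],[a,-b,z],[-a,-b,z],[-a,b,z],[a,b,z]],(0,255,0))
    L(j,[[-.125,0,.045],[0,0,.045],[0,-.092,.045]],(0,0,255))
    L(j,[[-.125,0.018,.045],[0.018,0.018,.045],[0.018,-.092,.045],[0,-.092,.045]],(255,0,255))
    L(j,[[-.125,0,0],[0,0,0],[0,-.092,0]],(255,255,0))
    im=im[380:1120,880:1500] if n=="scene" else im[440:1100,600:1150]
    cv2.imwrite(f'pics/ov_{n}.png',cv2.resize(im,None,fx=.8,fy=.8) )
E
```

```text
['MotionError', 'camera_model', 'find_in', 'get_state', 'hand_in', 'hold_point_z', 'read_camera', 'silhouettes']
0.65
[[-0.      0.2249 -0.9744]
 [-0.0002 -0.9744 -0.2249]
 [-1.      0.0002  0.0001]]
[-0.1419 -0.1249]
```

View pics/ov_scene.png

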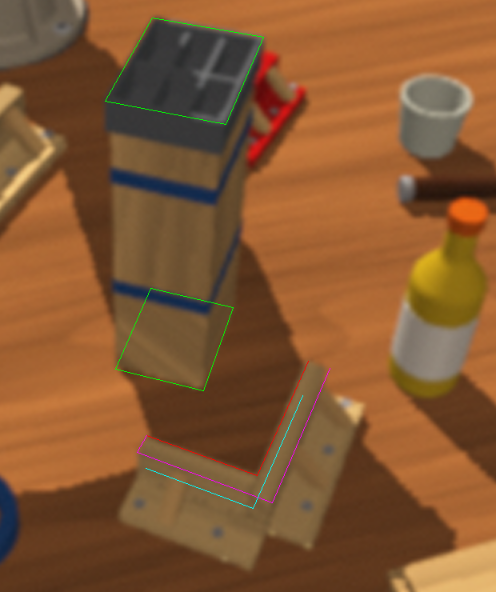

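View pics/ov_side.png

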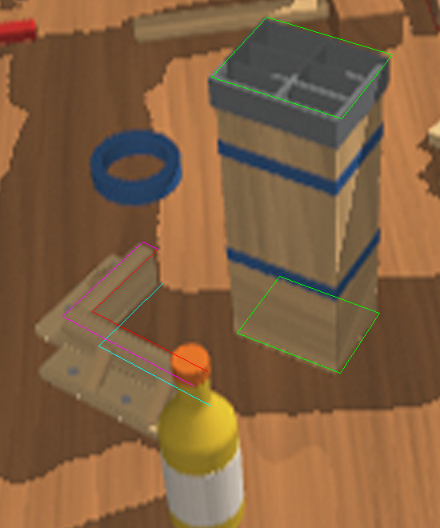

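```bash
python3 - <<'E'
from fit import *
import workcell
print(hold_point_z)
print("cream scene",unproj("scene",np.array([[150,160],[192,152],[185,180],[212,160],[240,143],[222,123]]),.045)[:,:2])
print("red side",unproj("side",np.array([[322,230],[352,204],[385,250],[375,268],[350,222]]),.04)[:,:2])
print("others: chisel,cup,sand,mallet",unproj("scene",np.array([[345,153],[425,153],[355,135],[110,165],[115,195],[115,270]]),.02)[:,:2])
E
```

```text
0.0187
cream scene [[ 0.3449 -0.2725]
 [ 0.3422 -0.1427]
 [ 0.4608 -0.1786]
 [ 0.3962 -0.0885]
 [ 0.3396  0.0124]
 [ 0.2174 -0.023 ]]
red side [[0.3737 0.1892]
 [0.2695 0.1056]
 [0.2286 0.2719]
 [0.2705 0.3227]
 [0.2925 0.1701]]
others: chisel,cup,sand,mallet [[ 0.4494  0.3305]
 [ 0.5174  0.5736]
 [ 0.373   0.4022]
 [ 0.3047 -0.3999]
 [ 0.4419 -0.3823]
 [ 0.6955 -0.3779]]
```

step_arm:
  targets:
    - [[-8.5, 0, 0], [0, 0, 0], 6]
    - [[-8.5, 0, 0], [0, 0, 0], 6]
    - [[-8.5, 0, 0], [0, 0, 0], 6]
    - [[-8.5, 0, 0], [0, 0, 0], 6]
    - [[-8.5, 0, 0], [0, 0, 0], 6]
    - [[-8.5, 0, 0], [0, 0, 0], 6]
    - [[-8.5, 0, 0], [0, 0, 0], 6]
    - [[-8.5, 0, 0], [0, 0, 0], 6]
    - [[-8.5, 0, 0], [0, 0, 0], 6]
    - [[-8.5, 0, 0], [0, 0, 0], 6]

```text
clock: 1.65
tcp_pos: [0.1293, -0.5603, 0.1998]
orientation: [0.535, 0.462, 0.535, -0.462]
wrist_force: [-0.0, -1.0, 0.4]
finger_gap: 0.0602
```

step_arm:
  targets:
    - [[-8.5, 0, 0], [0, 0, 0], 6]
    - [[-8.5, 0, 0], [0, 0, 0], 6]
    - [[-8.5, 0, 0], [0, 0, 0], 6]
    - [[-8.5, 0, 0], [0, 0, 0], 6]
    - [[-8.5, 0, 0], [0, 0, 0], 6]
    - [[-8.5, 0, 0], [0, 0, 0], 6]
    - [[-8.5, 0, 0], [0, 0, 0], 6]
    - [[-8.5, 0, 0], [0, 0, 0], 6]
    - [[-8.5, 0, 0], [0, 0, 0], 6]
    - [[-8.5, 0, 0], [0, 0, 0], 6]

```text
clock: 2.65
tcp_pos: [0.1293, -0.5603, 0.1998]
orientation: [0.707, -0.021, 0.707, 0.021]
wrist_force: [-0.1, -0.4, 0.1]
finger_gap: 0.0602
```

step_arm:
  targets:
    - [[-8.5, 0, 0], [0, 0, 0], 6]
    - [[-8.5, 0, 0], [0, 0, 0], 6]
    - [[-8.5, 0, 0], [0, 0, 0], 6]
    - [[-8.5, 0, 0], [0, 0, 0], 6]
    - [[-8.5, 0, 0], [0, 0, 0], 6]
    - [[-5, 0, 0], [0, 0, 0], 6]
    - [[0, 0, 0], [0, 0.4, 4.5], 6]
    - [[0, 0, 0], [0, 0.4, 4.5], 6]
    - [[0, 0, 0], [0, 0.4, 4.5], 6]
    - [[0, 0, 0], [0, 0.4, 4.5], 6]

```text
clock: 3.65
tcp_pos: [0.2321, -0.4099, 0.1997]
orientation: [0.64, -0.301, 0.64, 0.301]
wrist_force: [0.7, 0.5, 0.7]
finger_gap: 0.0598
```

step_arm:
  targets:
    - [[0, 0, 0], [0, 0.4, 4.5], 6]
    - [[0, 0, 0], [0, 0.4, 4.5], 6]
    - [[0, 0, 0], [0, 0.4, 4.5], 6]
    - [[0, 0, 0], [0, 0.4, 4.5], 6]
    - [[0, 0, 0], [0, 0.4, 4.5], 6]
    - [[0, 0, 0], [0, 0.4, 4.5], 6]
    - [[0, -7.5, 0], [0, 0, 0], 6]
    - [[0, -7.5, 0], [0, 0, 0], 6]
    - [[0, -7.5, 0], [0, 0, 0], 6]
    - [[0, -7.5, 0], [0, 0, 0], 6]

```text
clock: 4.65
tcp_pos: [0.3858, -0.1875, 0.201]
orientation: [0.784, -0.215, 0.45, 0.37]
wrist_force: [-0.2, -0.8, -0.5]
finger_gap: 0.0597
```

```bash
cat >> h.py <<'E'
J=[.754,.067,-.69]
def rep():
    np.set_printoptions(precision=4,suppress=True)
    s=get_state(); M=quat(s['orientation']).as_matrix()
    c,si=np.cos(J[2]),np.sin(J[2]); Rj=np.array([[c,-si,0],[si,c,0],[0,0,1]])
    pj=Rj.T@(s['tcp_pos']-[J[0],J[1],0])
    print('t',s['clock'],'tcp',s['tcp_pos'],'jig',pj,'q',s['joint_pos'],'F',Rj.T@s['wrist_force'],'gap',s['finger_gap'])
    print('tool axes in jig:\n',Rj.T@M)
    return s,M,Rj,pj
def to(x,y,z):
    "tool shift (cm) to jig point"
    s,M,Rj,pj=rep(); print('shift cm',M.T@Rj@(np.array([x,y,z])-pj)*100)
E
python3 -c "
from h import *
to(-.142,-.22,.022)"
```

```text
t 4.65 tcp [ 0.3858 -0.1875  0.201 ] jig [-0.122  -0.4307  0.201 ] q [-1.0387  0.0894 -0.3504  1.3245  0.4938 -1.9725] F [ 0.349  -0.743  -0.5161] gap 0.059697913344879804
tool axes in jig:
 [[ 0.0028 -1.     -0.0048]
 [ 0.5033 -0.0028  0.8641]
 [-0.8641 -0.0048  0.5033]]
shift cm [26.0675  2.0287  9.2074]
```

step_arm:
  targets:
    - [[0, -7.5, 0], [0, 0, 0], 6]
    - [[0, -7.5, 0], [0, 0, 0], 6]
    - [[0, 0, 0], [3, 0.3, 1], 6]
    - [[0, 0, 0], [3, 0.3, 1], 6]
    - [[0, 0, 0], [3, 0.3, 1], 6]
    - [[0, 0, 0], [3, 0.3, 1], 6]
    - [[0, 0, 0], [3, 0.3, 1], 6]
    - [[0, 0, 0], [3, 0.3, 0.5], 6]
    - [[0, 0, 0], [2, 0.2, 0], 6]
    - [[0, 0, 0], [0, 0, 0], 6]

```text
clock: 5.65
tcp_pos: [0.483, -0.0333, 0.096]
orientation: [0.835, -0.163, 0.346, 0.396]
wrist_force: [-0.6, -0.2, 0.5]
finger_gap: 0.06
```

```bash
python3 -c "
from h import *
to(-.142,-.21,.022)
for n in('scene','side','wrist'): cv2.imwrite(f'pics/{n}1.png',read_camera(n)[:,:,::-1])
a=cv2.imread('pics/scene1.png');b=cv2.imread('pics/side1.png');cv2.imwrite('pics/m1.png',np.hstack([a[60:300,100:400],b[60:300,120:420]]))"
```

```text
t 5.65 tcp [ 0.483  -0.0333  0.096 ] jig [-0.1452 -0.2499  0.096 ] q [-0.7736  0.1781 -0.6782  0.8034  0.7812 -1.6937] F [-0.3087 -0.5384  0.5241] gap 0.0600348876732231
tool axes in jig:
 [[-0.004  -1.     -0.0011]
 [ 0.7069 -0.0036  0.7073]
 [-0.7073  0.0021  0.707 ]]
shift cm [ 8.0478 -0.3472 -2.4093]
```

View pics/m1.png

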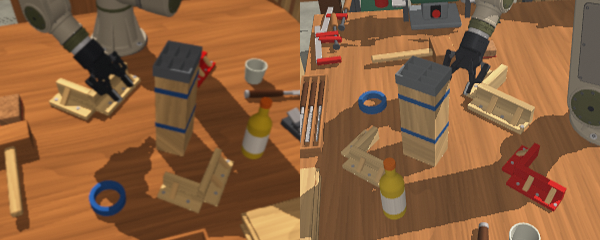

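View pics/wrist1.png

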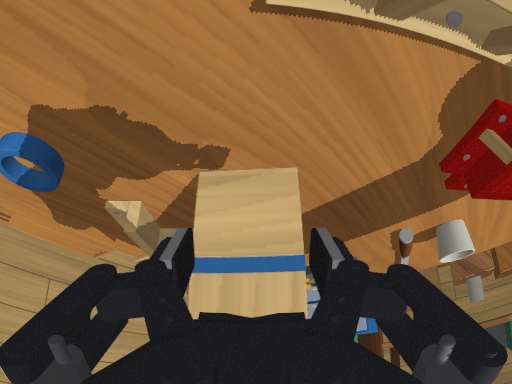

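step_arm:
  targets:
    - [[0, 0, 0], [2, -0.1, -0.6], 6]
    - [[0, 0, 0], [2, -0.1, -0.6], 6]
    - [[0, 0, 0], [2, -0.1, -0.6], 6]
    - [[0, 0, 0], [2, 0, -0.6], 6]
    - [[0, 0, 0], [0.35, 0, 0.35], 6]
    - [[0, 0, 0], [0.35, 0, 0.35], 6]
    - [[0, 0, 0], [0.35, 0, 0.35], 6]
    - [[0, 0, 0], [0.35, 0, 0.35], 6]
    - [[0, 0, 0], [0.35, 0, 0.35], 6]
    - [[0, 0, 0], [0, 0, 0], 6]

```text
clock: 6.8
tcp_pos: [0.5277, 0.0122, 0.0241]
orientation: [0.836, -0.164, 0.346, 0.394]
wrist_force: [-0.0, 0.3, 0.0]
finger_gap: 0.0597
```

```bash
cat > look.py <<'E'
import sys
from h import *
k=sys.argv[1]
rep()
I={n:read_camera(n)[:,:,::-1] for n in('scene','side','wrist')}
for n in I: cv2.imwrite(f'pics/{n}{k}.png',I[n])
z=lambda a:cv2.resize(a,(400,300),interpolation=cv2.INTER_CUBIC)
top=np.hstack([z(I['scene'][90:270,180:420]),z(I['side'][90:270,140:380])])
bot=np.hstack([z(I['wrist']),np.zeros((300,400,3),np.uint8)])
cv2.imwrite(f'pics/m{k}.png',np.vstack([top,bot]))
E
python3 look.py 2
```

```text
t 6.8 tcp [0.5277 0.0122 0.0241] jig [-0.1397 -0.1864  0.0241] q [-0.614   0.2906 -0.7738  0.4306  0.7826 -1.4654] F [-0.1814  0.1989  0.0248] gap 0.05970922384324275
tool axes in jig:
 [[ 0.     -1.     -0.0018]
 [ 0.7072 -0.0013  0.707 ]
 [-0.707  -0.0013  0.7072]]
```

View pics/m2.png

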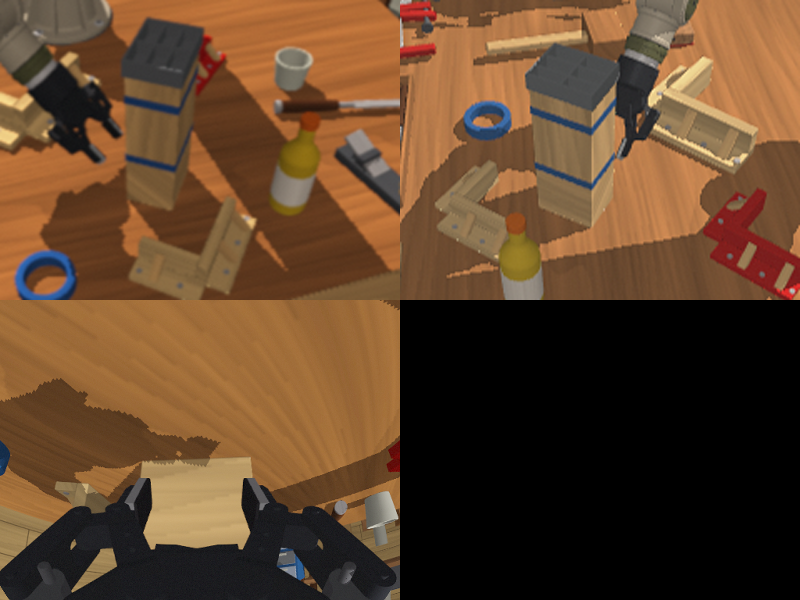

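step_arm:
  targets:
    - [[0, 0, 0], [0.35, 0, 0.35], 6]
    - [[0, 0, 0], [0.35, 0, 0.35], 6]
    - [[0, 0, 0], [0.35, 0, 0.35], 6]
    - [[0, 0, 0], [0.35, 0, 0.35], 6]
    - [[0, 0, 0], [0.35, 0, 0.35], 6]
    - [[0, 0, 0], [0.35, 0, 0.35], 6]
    - [[0, 0, 0], [0.35, 0, 0.35], 6]
    - [[0, 0, 0], [0.35, 0, 0.35], 6]
    - [[0, 0, 0], [0, 0, 0], 6]
    - [[0, 0, 0], [0, 0, 0], 6]

```text
clock: 7.95
tcp_pos: [0.5523, 0.0427, 0.0235]
orientation: [0.836, -0.163, 0.346, 0.394]
wrist_force: [-0.2, -0.5, 0.1]
finger_gap: 0.0599
```

```bash
python3 look.py 3
```

```text
t 7.95 tcp [0.5523 0.0427 0.0235] jig [-0.1401 -0.1471  0.0235] q [-0.5194  0.294  -0.7769  0.3328  0.771  -1.3331] F [ 0.1437 -0.5245  0.0974] gap 0.05988836443075356
tool axes in jig:
 [[-0.0007 -1.     -0.0006]
 [ 0.707  -0.0009  0.7072]
 [-0.7072  0.0001  0.707 ]]
```

View pics/m3.png

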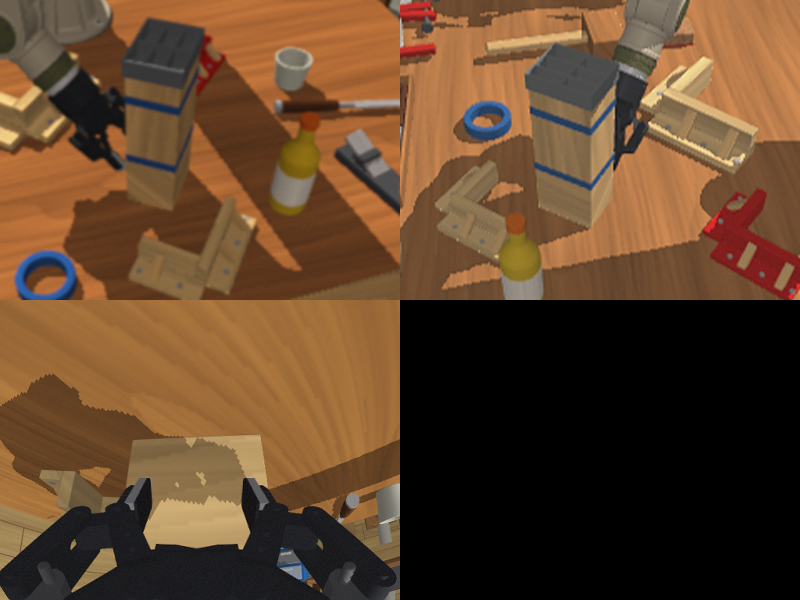

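```bash
cat >> h.py <<'E'
def wproj(P,s):
    m=camera_model('wrist'); Tc=np.array(m['T_tool_cam']); M=quat(s['orientation']).as_matrix()
    pt=(np.atleast_2d(P)-s['tcp_pos'])@M
    pc=(pt-Tc[:3,3])@Tc[:3,:3]
    r=np.hypot(pc[:,0],pc[:,1]); th=np.arctan2(r,pc[:,2])
    return np.c_[m['fx']*th*pc[:,0]/r+m['cx'],m['fy']*th*pc[:,1]/r+m['cy']]
def wunproj(uv,s,z=0):
    m=camera_model('wrist'); Tc=np.array(m['T_tool_cam']); M=quat(s['orientation']).as_matrix()
    d=(np.atleast_2d(uv)-[m['cx'],m['cy']])/m['fx']; th=np.linalg.norm(d,axis=1)
    ray=np.c_[d*(np.sin(th)/th)[:,None],np.cos(th)]
    rw=ray@Tc[:3,:3].T@M.T; o=s['tcp_pos']+M@Tc[:3,3]
    return o+rw*((z-o[2])/rw[:,2])[:,None]
def tojig(P):
    c,si=np.cos(J[2]),np.sin(J[2]); Rj=np.array([[c,-si,0],[si,c,0],[0,0,1]])
    return (np.atleast_2d(P)-[J[0],J[1],0])@Rj
E
python3 - <<'E'
from fit import *
s,M,Rj,pj=rep()
tip=lambda y,b,z:s['tcp_pos']+M@np.array([-b,y,z])
pts=[tip(y,b,z) for y in(-.037,.037) for b in (0,.01) for z in (-.011,.011)]
print(wproj(pts,s)*.78+[0,300]); print((proj("scene",pts)-[180,90])/.6)
case=[.565,.061,-.58]
c=T(case,[[-.052,-.04,0],[.052,-.04,0],[-.052,-.04,.095],[.052,-.04,.095]])
print('case pred in m3 wrist',wproj(c,s)*.78+[0,300])
e=(np.array([[133,440],[262,435]])-[0,300])/.78
print('bottom edge by wrist, jig:',tojig(wunproj(e,s)))
im=cv2.imread('pics/wrist3.png')[150:340,120:400];cv2.imwrite('pics/w3z.png',cv2.resize(im,None,fx=2.8,fy=2.8,interpolation=cv2.INTER_CUBIC))
im=cv2.imread('pics/scene3.png')[140:230,220:320];cv2.imwrite('pics/s3z.png',cv2.resize(im,None,fx=6,fy=6,interpolation=cv2.INTER_CUBIC))
E
```

```text
t 8.1 tcp [0.5524 0.0423 0.0236] jig [-0.1398 -0.1474  0.0236] q [-0.5201  0.2939 -0.7769  0.3328  0.771  -1.3331] F [-0.0812  0.7218  0.2634] gap 0.060270983366286016
tool axes in jig:
 [[-0.0002 -1.     -0.0002]
 [ 0.707  -0.0003  0.7072]
 [-0.7072  0.0001  0.707 ]]
[[150.8121 458.2112]
 [152.4697 483.4729]
 [148.3689 462.193 ]
 [150.2704 488.5476]
 [243.463  458.2307]
 [241.7317 483.4734]
 [245.9845 462.2094]
 [244.0002 488.5425]]
[[132.3525 187.3715]
 [140.8375 184.0866]
 [128.5061 183.3069]
 [136.9531 179.9443]
 [149.6219 158.6162]
 [157.9937 155.026 ]
 [145.9981 154.6514]
 [154.3369 150.9879]]
case pred in m3 wrist [[260.1009 431.3256]
 [132.0665 439.0179]
 [275.3868 557.3334]
 [118.1284 557.8974]]
bottom edge by wrist, jig: [[-0.0863 -0.1574  0.    ]
 [-0.1921 -0.1652  0.    ]]
```

View pics/w3z.png

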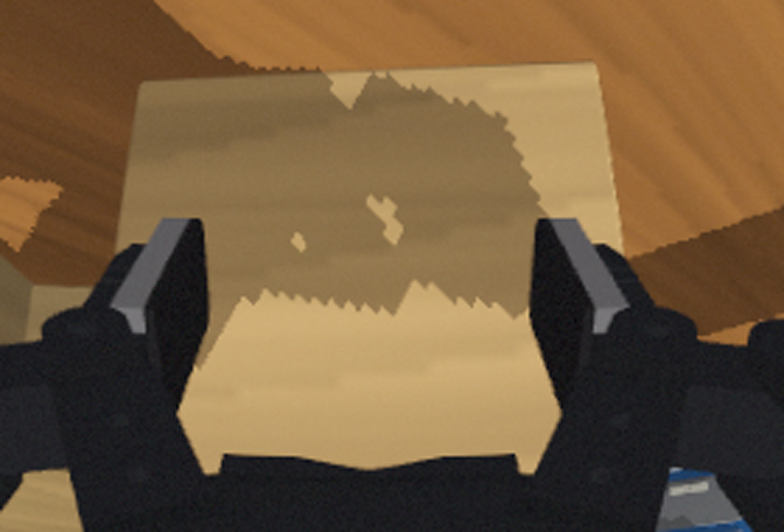

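View pics/s3z.png

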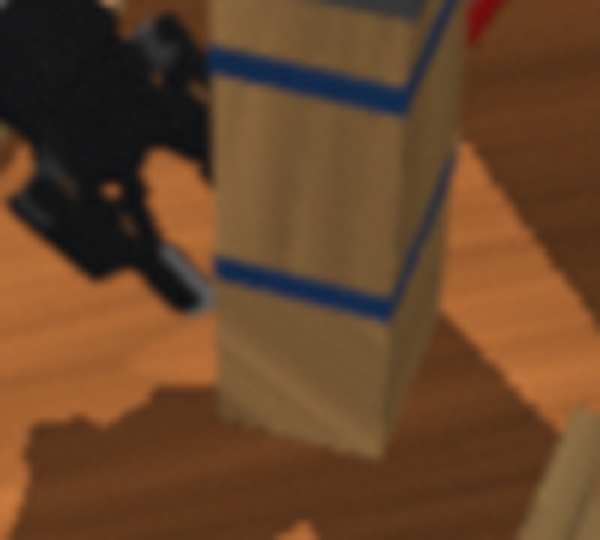

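```bash
python3 - <<'E'
from fit import *
s=get_state();M=quat(s['orientation']).as_matrix()
for b in(0,.013,.03,.04):
  print(b,*[wproj(s['tcp_pos']+M@np.array([-b,-.0425,z]),s) for z in(-.011,.011)], *[wproj(s['tcp_pos']+M@np.array([-b,-.030,z]),s) for z in(-.011,.011)])
im=cv2.imread('pics/side3.png')[110:230,220:300];cv2.imwrite('pics/d3z.png',cv2.resize(im,None,fx=5,fy=5,interpolation=cv2.INTER_CUBIC))
im=cv2.imread('pics/wrist0.png')[200:340,20:500];cv2.imwrite('pics/w0z.png',cv2.resize(im,None,fx=1.6,fy=1.6,interpolation=cv2.INTER_CUBIC))
E
```

```text
0 [[184.7929 202.7801]] [[187.2113 235.0471]] [[204.3798 202.8949]] [[206.1163 235.4115]]
0.013 [[180.0945 209.4843]] [[182.9839 243.5699]] [[200.9928 209.6818]] [[203.0756 244.0597]]
0.03 [[172.932  219.7854]] [[176.6393 256.4707]] [[195.8047 220.147 ]] [[198.4941 257.192 ]]
0.04 [[168.0652 226.8418]] [[172.399  265.1687]] [[192.261  227.3441]] [[195.4193 266.076 ]]
```

View pics/d3z.png

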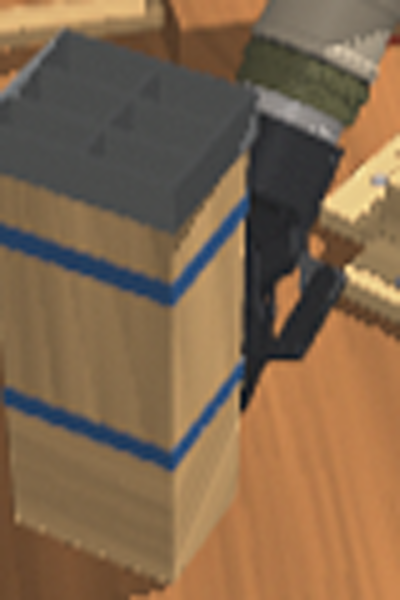

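View pics/w0z.png

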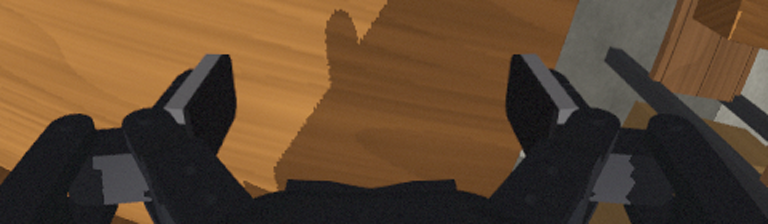

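```bash
python3 - <<'E'
from fit import *
s=get_state();M=quat(s['orientation']).as_matrix()
tip=lambda y,b,z:s['tcp_pos']+M@np.array([-b,y,z])
im=cv2.imread('pics/scene3.png')[130:230,210:320];im=cv2.resize(im,None,fx=7,fy=7,interpolation=cv2.INTER_CUBIC)
def dr(im,n,off,k):
  for y in(-.03,-.0445,.03,.0445):
    for z in(-.011,.011):
      q=(proj(n,[tip(y,b,z) for b in np.arange(0,.081,.01)])+.5-off)*k
      for i,u in enumerate(q.astype(int)): cv2.circle(im,tuple(map(int,u)),3,(0,0,255) if i==0 else ((0,255,255) if i==4 else (0,255,0)) ,-1 if z>0 else 1)
dr(im,'scene',[210,130],7); cv2.imwrite('pics/a.png',im)
im=cv2.imread('pics/wrist3.png')[150:340,120:400];im=cv2.resize(im,None,fx=2.8,fy=2.8)
for y in(-.03,-.0445,.03,.0445):
    for z in(-.011,.011):
      q=(wproj([tip(y,b,z) for b in np.arange(0,.081,.01)],s)+.5-[120,150])*2.8
      for i,u in enumerate(q.astype(int)): cv2.circle(im,tuple(map(int,u)),3,(0,0,255) if i==0 else ((0,255,255) if i==4 else (0,255,0)) ,-1 if z>0 else 1)
cv2.imwrite('pics/b.png',im)
E
```

```text
(no output)
```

View pics/a.png

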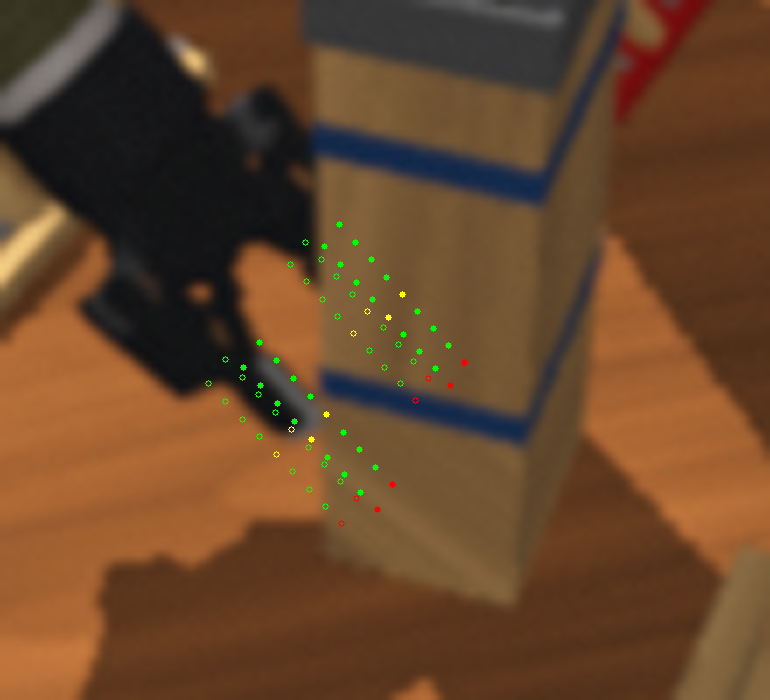

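View pics/b.png

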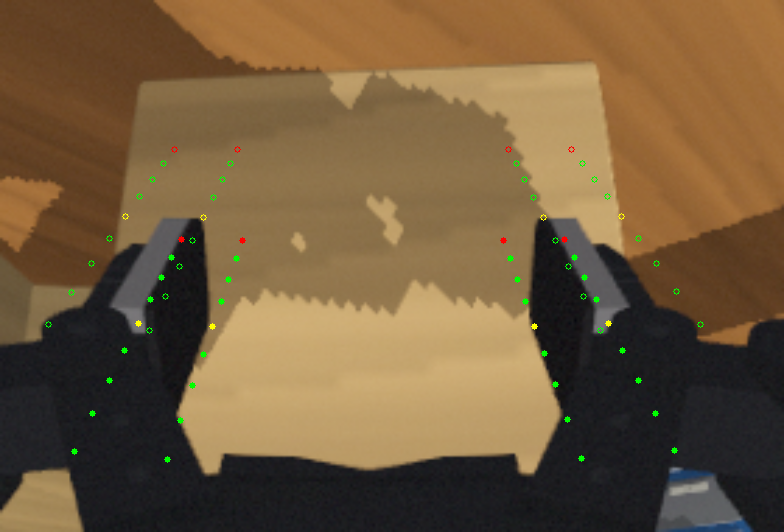

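step_arm:
  targets:
    - [[0, 0, 0], [0.4, 0, -0.9], 6]
    - [[0, 0, 0], [0.4, 0, -0.9], 6]
    - [[0, 0, 0], [0.4, 0, -0.8], 6]
    - [[0, 0, 0], [0, 0, 0], 6]
    - [[0, 0, 0], [0.35, 0, 0.35], 6]
    - [[0, 0, 0], [0.35, 0, 0.35], 6]
    - [[0, 0, 0], [0.35, 0, 0.35], 6]
    - [[0, 0, 0], [0.35, 0, 0.35], 6]
    - [[0, 0, 0], [0, 0, 0], 6]
    - [[0, 0, 0], [0, 0, 0], 6]

```text
clock: 9.1
tcp_pos: [0.559, 0.0504, -0.003]
orientation: [0.836, -0.164, 0.346, 0.394]
wrist_force: [-0.4, -0.8, 0.4]
finger_gap: 0.0602
```

```bash
python3 look.py 4
```

```text
t 9.1 tcp [ 0.559   0.0504 -0.003 ] jig [-0.1398 -0.1369 -0.003 ] q [-0.4958  0.3495 -0.7993  0.2318  0.7671 -1.3013] F [ 0.2041 -0.88    0.4142] gap 0.06017301580267167
tool axes in jig:
 [[-0.0004 -1.     -0.0015]
 [ 0.7073 -0.0014  0.7069]
 [-0.7069 -0.0008  0.7073]]
```

View pics/m4.png

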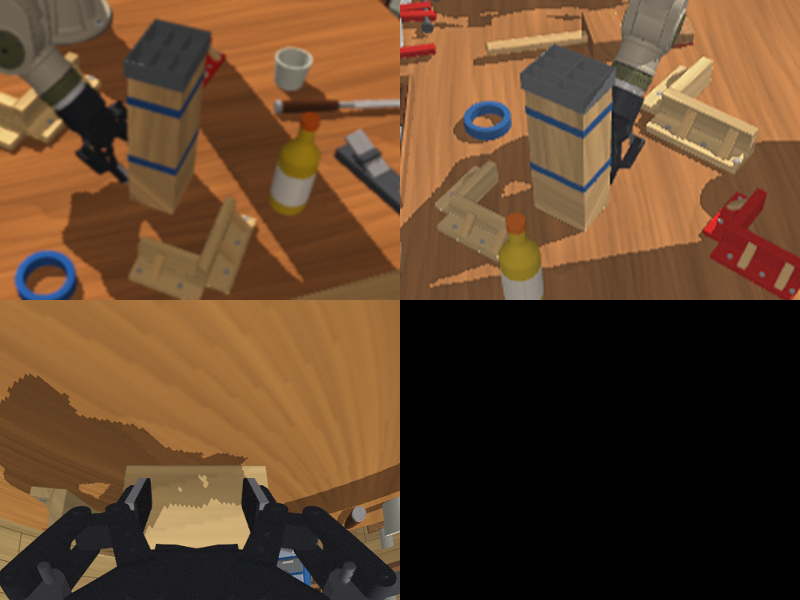

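```bash
python3 - <<'E'
from fit import *
s=get_state()
e=(np.array([[126,467],[267,466]])-[0,300])/.78
print(tojig(wunproj(e,s)), tojig([s['tcp_pos']]))
E
```

```text
[[-0.0851 -0.151   0.    ]
 [-0.1927 -0.1531  0.    ]] [[-0.1397 -0.1373 -0.0031]]
```

step_arm:
  targets:
    - [[0, 0, 0], [0.35, 0, 0.35], 6]
    - [[0, 0, 0], [0.35, 0, 0.35], 6]
    - [[0, 0, 0], [0.35, 0, 0.35], 6]
    - [[0, 0, 0], [0.35, 0, 0.35], 6]
    - [[0, 0, 0], [0.35, 0, 0.35], 6]
    - [[0, 0, 0], [0.35, 0, 0.35], 6]
    - [[0, 0, 0], [0.35, 0, 0.35], 6]
    - [[0, 0, 0], [0.35, 0, 0.35], 6]
    - [[0, 0, 0], [0.35, 0, 0.35], 6]
    - [[0, 0, 0], [0.35, 0, 0.35], 6]

```text
clock: 10.25
tcp_pos: [0.5904, 0.0886, -0.0034]
orientation: [0.836, -0.163, 0.346, 0.394]
wrist_force: [-1.3, -1.2, 0.3]
finger_gap: 0.06
```

```bash
python3 look.py 5
```

```text
t 10.25 tcp [ 0.5904  0.0886 -0.0034] jig [-0.14   -0.0875 -0.0034] q [-0.3849  0.3664 -0.7851  0.1281  0.7402 -1.1524] F [-0.2655 -1.7398  0.3016] gap 0.060004352831365376
tool axes in jig:
 [[-0.0004 -1.     -0.0003]
 [ 0.707  -0.0005  0.7072]
 [-0.7072  0.0001  0.707 ]]
```

View pics/m5.png

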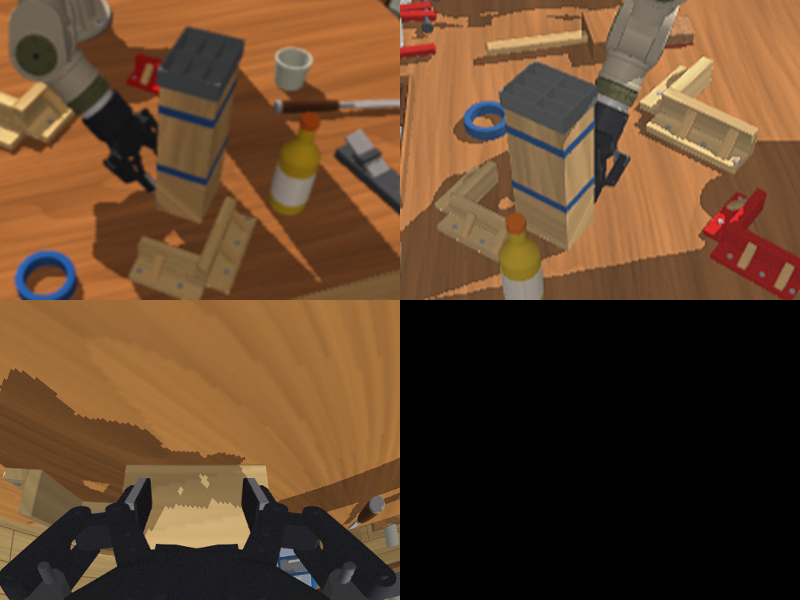

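step_arm:
  targets:
    - [[0, 0, 0], [0.35, 0, 0.35], 6]
    - [[0, 0, 0], [0.35, 0, 0.35], 6]
    - [[0, 0, 0], [0.35, 0, 0.35], 6]
    - [[0, 0, 0], [0, 0, 0], 6]
    - [[0, 0, 0], [-0.7, 0, -0.7], 6]
    - [[0, 0, 0], [-1.4, 0, -1.4], 6]
    - [[0, 0, 0], [-2, 0, -2], 6]
    - [[0, 0, 0], [-2, 0, -2], 6]
    - [[0, 0, 0], [0, 0, 0], 4.5]
    - [[0, 0, 0], [0, 0, 0], 4.5]

```text
clock: 11.4
tcp_pos: [0.545, 0.0321, -0.003]
orientation: [0.836, -0.163, 0.346, 0.393]
wrist_force: [0.8, -0.9, 0.3]
finger_gap: 0.0448
```

```bash
python3 look.py 6; python3 - <<'E'
from fit import *
ms={}
for n in("scene","side"):
    read_camera(n); L=silhouettes(n,"case"); print([(round(d['p'],2),d['extent']) for d in L])
    L=[d for d in L if d['extent'][3]>80]; 
    if L: ms[n]=L[0]['mask'].astype(np.float32)
for n in ms:
    p,c=fit_case({n:ms[n]},[.617,.129,-.69]); print(n,p,c,tojig([[p[0],p[1],0]]))
E
```

```text
t 11.4 tcp [ 0.545   0.0321 -0.003 ] jig [-0.139  -0.1599 -0.003 ] q [-0.5503  0.346  -0.8009  0.2835  0.7759 -1.3722] F [ 1.1698 -0.1842  0.281 ] gap 0.044785830571341716
tool axes in jig:
 [[ 0.0014 -1.      0.0008]
 [ 0.7075  0.0015  0.7067]
 [-0.7067 -0.0004  0.7075]]
[(0.65, [277.4, 108.0, 59.5, 116.3])]
[(0.57, [194.9, 126.6, 60.3, 115.1])]
scene [ 0.61    0.1166 -0.695 ] 111.4375 [[-0.1426 -0.0534  0.    ]]
side [ 0.6157  0.1138 -0.7052] 246.75 [[-0.1364 -0.0519  0.    ]]
```

View pics/m6.png

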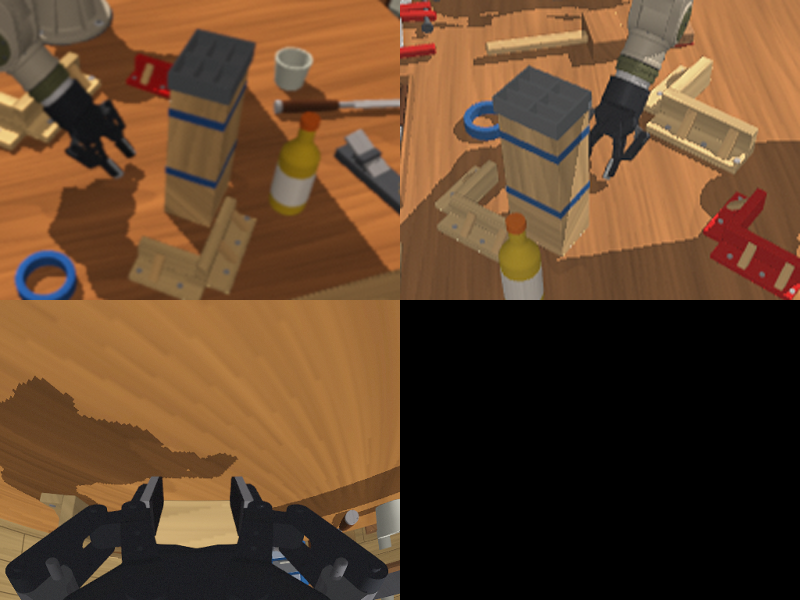

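step_arm:
  targets:
    - [[0, 0, 0], [-3.9, 0, 1], 4.5]
    - [[0, 0, 0], [-3.9, 0, 1], 4.5]
    - [[0, 0, 0], [-3.9, 0, 1], 4.5]
    - [[0, 0, 0], [0, 4, 0], 4.5]
    - [[5.8, 0, -5.8], [0, 0, 0], 4]
    - [[5.8, 0, -5.8], [0, 0, 0], 4]
    - [[5.8, 0, -5.8], [0, 0, 0], 4]
    - [[5.8, 0, -5.8], [0, 0, 0], 4]
    - [[5.8, 0, -5.8], [0, 0, 0], 4]
    - [[5.8, 0, -5.8], [0, 0, 0], 4]

```text
clock: 12.75
tcp_pos: [0.5023, -0.0087, 0.1472]
orientation: [0.912, -0.004, 0.409, 0.022]
wrist_force: [0.2, 0.0, -1.3]
finger_gap: 0.04
```

```bash
python3 -c "
from h import *
rep()"
```

```text
t 12.75 tcp [ 0.5023 -0.0087  0.1472] jig [-0.1459 -0.2186  0.1472] q [-0.3613 -0.3288 -1.0259  0.1894  0.2729 -0.3021] F [ 0.1235  0.1666 -1.2952] gap 0.03997362350967203
tool axes in jig:
 [[ 0.4891 -0.6689  0.5597]
 [ 0.4516  0.7432  0.4936]
 [-0.7462  0.0113  0.6656]]
```

```bash
cat >> h.py <<'E'
def plan(az,tilt,x,y,z,n):
    "az of push dir in jig (deg), tilt from vertical (deg)"
    s,M,Rj,pj=rep()
    a,t=np.radians(az),np.radians(tilt)
    tx=np.array([np.cos(a)*np.sin(t),np.sin(a)*np.sin(t),-np.cos(t)]); ty=np.array([-np.sin(a),np.cos(a),0]); tz=np.cross(tx,ty)
    Mt=Rj@np.c_[tx,ty,tz]
    rv=R.from_matrix(M.T@Mt).as_rotvec(degrees=True)
    print('turn',rv,'per',rv/n, np.linalg.norm(rv/n))
    print('shift in present tool',M.T@Rj@(np.array([x,y,z])-pj)*100,'in final tool',Mt.T@Rj@(np.array([x,y,z])-pj)*100)
E
python3 -c "
from h import *
plan(0,45,-.18,-.23,.06,6)"
```

```text
t 12.75 tcp [ 0.5023 -0.0087  0.1472] jig [-0.1459 -0.2186  0.1472] q [-0.3613 -0.3288 -1.0259  0.1894  0.2729 -0.3021] F [ 0.1235  0.1666 -1.2952] gap 0.03997362350967203
tool axes in jig:
 [[ 0.4891 -0.6689  0.5597]
 [ 0.4516  0.7432  0.4936]
 [-0.7462  0.0113  0.6656]]
turn [ 30.1028  -3.3564 -29.2875] per [ 5.0171 -0.5594 -4.8812] 7.022186818396544
shift in present tool [ 4.3219  1.332  -8.2726] in final tool [ 3.7541 -1.1417 -8.5728]
```

step_arm:
  targets:
    - [[0, 0, 0], [1.4, 0.4, -2.8], 4]
    - [[0, 0, 0], [1.4, 0.4, -2.8], 4]
    - [[0, 0, 0], [1.4, 0.5, -2.7], 4]
    - [[5, -0.6, -4.9], [0, 0, 0], 4]
    - [[5, -0.6, -4.9], [0, 0, 0], 4]
    - [[5, -0.6, -4.9], [0, 0, 0], 4]
    - [[5, -0.6, -4.9], [0, 0, 0], 4]
    - [[5, -0.6, -4.9], [0, 0, 0], 4]
    - [[5, -0.6, -4.9], [0, 0, 0], 4]
    - [[0, 0, 0], [0, 0, 0], 4]

```text
clock: 13.75
tcp_pos: [0.505, -0.0015, 0.1123]
orientation: [0.857, 0.115, 0.397, -0.307]
wrist_force: [0.0, 0.9, 0.4]
finger_gap: 0.04
```

```bash
python3 -c "
from h import *
plan(0,45,-.28,-.13,.06,1)"
```

```text
t 13.75 tcp [ 0.505  -0.0015  0.1123] jig [-0.1485 -0.2113  0.1123] q [ 0.1779 -0.045  -0.8795  0.2356 -0.5408  0.6854] F [-0.5498  0.7185  0.3526] gap 0.039974470863210404
tool axes in jig:
 [[ 0.6588 -0.0238  0.7519]
 [-0.0188  0.9987  0.0481]
 [-0.7521 -0.0458  0.6575]]
turn [ 2.7911 -3.8079  0.9869] per [ 2.7911 -3.8079  0.9869] 4.82336084828266
shift in present tool [ -4.8874   8.6716 -12.9379] in final tool [ -5.605    8.1299 -12.9985]
```

step_arm:
  targets:
    - [[2.8, -3.8, 1], [0, 0, 0], 4]
    - [[0, 0, 0], [-0.9, 2, -2.7], 4]
    - [[0, 0, 0], [-0.9, 2, -2.7], 4]
    - [[0, 0, 0], [-0.9, 2, -2.7], 4]
    - [[0, 0, 0], [-0.9, 2, -2.7], 4]
    - [[0, 0, 0], [0, 2.7, 0], 4]
    - [[0, 0, 0], [0, 2.7, 0], 4]
    - [[0, 0, 0], [0, 2.7, 0], 4]
    - [[0, 0, 0], [0, 0, 0], 4]
    - [[0, 0, 0], [0, 0, 0], 4]

```text
clock: 14.75
tcp_pos: [0.5279, 0.1844, 0.0611]
orientation: [0.869, 0.13, 0.361, -0.314]
wrist_force: [-1.2, -0.6, -0.1]
finger_gap: 0.0397
```

```bash
python3 look.py 7; python3 -c "
from h import *
plan(0,45,-.22,-.049,0.0,1)"
```

```text
t 14.75 tcp [0.5279 0.1844 0.0611] jig [-0.2491 -0.0533  0.0611] q [ 0.599   0.2968 -0.642   0.3642 -0.7465  1.1856] F [-0.5841 -1.2008 -0.1235] gap 0.039666324539105624
tool axes in jig:
 [[ 0.7063  0.0024  0.7079]
 [-0.0023  1.     -0.0011]
 [-0.7079 -0.0008  0.7063]]
t 14.9 tcp [0.527  0.1835 0.0611] jig [-0.2492 -0.0547  0.0611] q [ 0.5988  0.2958 -0.6438  0.3647 -0.7474  1.187 ] F [-0.2398  0.028   0.2887] gap 0.04011749976019178
tool axes in jig:
 [[ 0.7066  0.0038  0.7076]
 [-0.0036  1.     -0.0017]
 [-0.7076 -0.0014  0.7066]]
turn [-0.0983 -0.0407  0.208 ] per [-0.0983 -0.0407  0.208 ] 0.23358984230139135
shift in present tool [ 6.3811  0.5855 -2.2501] in final tool [ 6.3816  0.5662 -2.2536]
```

View pics/m7.png

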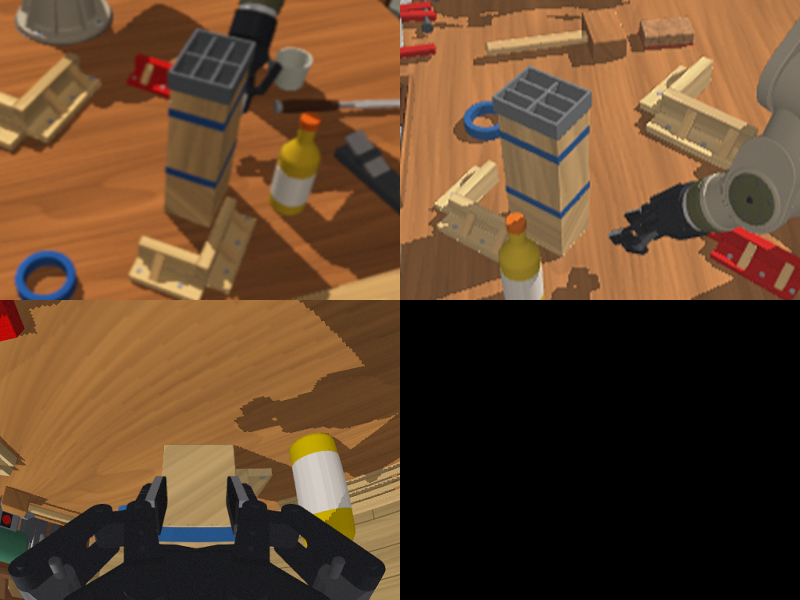

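step_arm:
  targets:
    - [[0, 0, 0], [2.1, 0.2, -0.7], 4]
    - [[0, 0, 0], [2.1, 0.2, -0.8], 4]
    - [[0, 0, 0], [2.1, 0.2, -0.8], 4]
    - [[0, 0, 0], [0.35, 0, 0.35], 4]
    - [[0, 0, 0], [0.35, 0, 0.35], 4]
    - [[0, 0, 0], [0.35, 0, 0.35], 4]
    - [[0, 0, 0], [0.35, 0, 0.35], 4]
    - [[0, 0, 0], [0.35, 0, 0.35], 4]
    - [[0, 0, 0], [0.35, 0, 0.35], 4]
    - [[0, 0, 0], [0.35, 0, 0.35], 4]

```text
clock: 15.9
tcp_pos: [0.581, 0.149, 0.0011]
orientation: [0.869, 0.13, 0.36, -0.314]
wrist_force: [-0.7, -0.2, 0.2]
finger_gap: 0.0399
```

step_arm:
  targets:
    - [[0, 0, 0], [0.35, 0, 0.35], 4]
    - [[0, 0, 0], [0.35, 0, 0.35], 4]
    - [[0, 0, 0], [0.35, 0, 0.35], 4]
    - [[0, 0, 0], [0.35, 0, 0.35], 4]
    - [[0, 0, 0], [0.35, 0, 0.35], 4]
    - [[0, 0, 0], [0.35, 0, 0.35], 4]
    - [[0, 0, 0], [0.35, 0, 0.35], 4]
    - [[0, 0, 0], [0, 0, 0], 4]
    - [[0, 0, 0], [0, 0, 0], 4]
    - [[0, 0, 0], [0, 0, 0], 4]

```text
clock: 16.9
tcp_pos: [0.6073, 0.1268, 0.0008]
orientation: [0.869, 0.13, 0.36, -0.314]
wrist_force: [0.1, 0.7, 0.4]
finger_gap: 0.04
```

```bash
python3 look.py 8
```

```text
t 16.9 tcp [0.6073 0.1268 0.0008] jig [-0.1512 -0.0473  0.0008] q [ 0.4177  0.4244 -0.6854  0.0433 -0.6869  0.9608] F [-0.3587  0.6037  0.3835] gap 0.03995132473753057
tool axes in jig:
 [[ 0.7075  0.0042  0.7067]
 [-0.0027  1.     -0.0033]
 [-0.7067  0.0005  0.7075]]
```

View pics/m8.png

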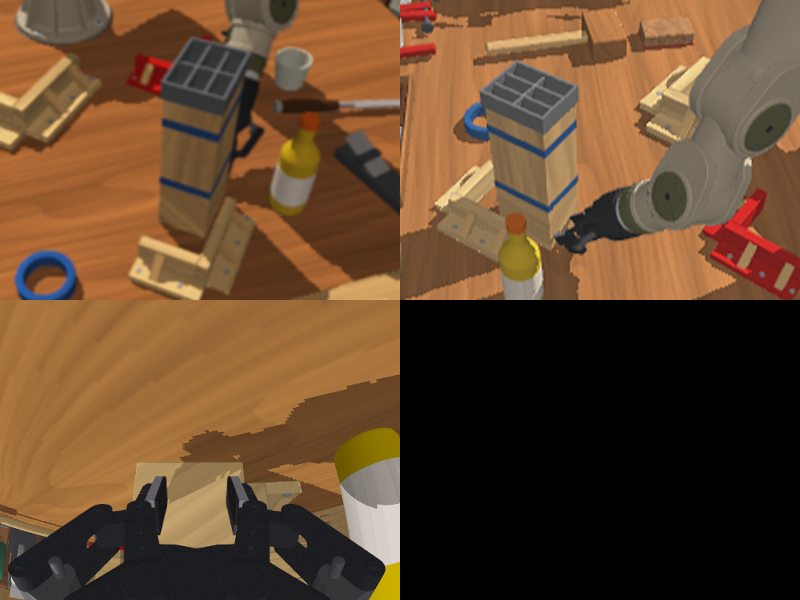

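step_arm:
  targets:
    - [[0, 0, 0], [0.35, 0, 0.35], 4]
    - [[0, 0, 0], [0.35, 0, 0.35], 4]
    - [[0, 0, 0], [0.35, 0, 0.35], 4]
    - [[0, 0, 0], [0.35, 0, 0.35], 4]
    - [[0, 0, 0], [0.35, 0, 0.35], 4]
    - [[0, 0, 0], [0.35, 0, 0.35], 4]
    - [[0, 0, 0], [0.35, 0, 0.35], 4]
    - [[0, 0, 0], [0.35, 0, 0.35], 4]
    - [[0, 0, 0], [0.35, 0, 0.35], 4]
    - [[0, 0, 0], [0.2, 0, 0.2], 4]

```text
clock: 18.05
tcp_pos: [0.6439, 0.0963, 0.0007]
orientation: [0.869, 0.13, 0.36, -0.314]
wrist_force: [-1.8, 1.1, -0.8]
finger_gap: 0.04
```

```bash
python3 look.py 9
```

```text
t 18.05 tcp [0.6439 0.0963 0.0007] jig [-0.1036 -0.0475  0.0007] q [ 0.3356  0.4423 -0.666  -0.0137 -0.6512  0.8665] F [-2.0862 -0.3    -0.8032] gap 0.04001779947463816
tool axes in jig:
 [[ 0.7073  0.0042  0.7069]
 [-0.0026  1.     -0.0034]
 [-0.7069  0.0005  0.7073]]
```

View pics/m9.png

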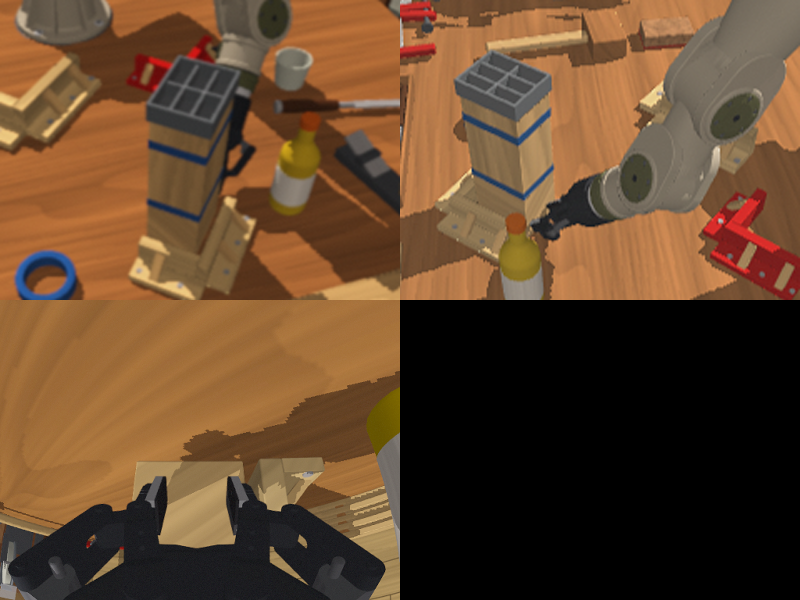

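step_arm:
  targets:
    - [[0, 0, 0], [0.14, 0, 0.14], 4]
    - [[0, 0, 0], [0.14, 0, 0.14], 4]
    - [[0, 0, 0], [0.14, 0, 0.14], 4]
    - [[0, 0, 0], [0.14, 0, 0.14], 4]
    - [[0, 0, 0], [0.14, 0, 0.14], 4]
    - [[0, 0, 0], [0.14, 0, 0.14], 4]
    - [[0, 0, 0], [0, 0, 0], 4]
    - [[0, 0, 0], [0, 0, 0], 4]
    - [[0, 0, 0], [0, 0, 0], 4]
    - [[0, 0, 0], [0, 0, 0], 4]

```text
clock: 19.2
tcp_pos: [0.6527, 0.0888, 0.0006]
orientation: [0.869, 0.13, 0.36, -0.314]
wrist_force: [0.7, -0.4, 0.3]
finger_gap: 0.0396
```

step_arm:
  targets:
    - [[0, 0, 0], [0.1, 0, 0.1], 4]
    - [[0, 0, 0], [0.1, 0, 0.1], 4]
    - [[0, 0, 0], [0, 0, 0], 4]
    - [[0, 0, 0], [0.1, 0, 0.1], 4]
    - [[0, 0, 0], [0.1, 0, 0.1], 4]
    - [[0, 0, 0], [0, 0, 0], 4]
    - [[0, 0, 0], [0, 0, 0], 4]
    - [[0, 0, 0], [0, 0, 0], 4]
    - [[0, 0, 0], [0, 0, 0], 4]
    - [[0, 0, 0], [0, 0, 0], 4]

```text
clock: 20.2
tcp_pos: [0.6571, 0.0854, 0.0008]
orientation: [0.869, 0.13, 0.36, -0.314]
wrist_force: [-1.4, -0.5, -0.5]
finger_gap: 0.0401
```

```bash
python3 look.py 10; python3 -c "
import cv2
cv2.imwrite('pics/z10.png',cv2.resize(cv2.imread('pics/scene10.png')[190:280,240:360],None,fx=6,fy=6,interpolation=cv2.INTER_CUBIC))"
```

```text
t 20.2 tcp [0.6571 0.0854 0.0008] jig [-0.0864 -0.0475  0.0008] q [ 0.3078  0.45   -0.6558 -0.0299 -0.6383  0.8355] F [-0.7697 -1.259  -0.5293] gap 0.04013280430364034
tool axes in jig:
 [[ 0.7075  0.004   0.7068]
 [-0.0025  1.     -0.0032]
 [-0.7068  0.0005  0.7075]]
```

View pics/z10.png

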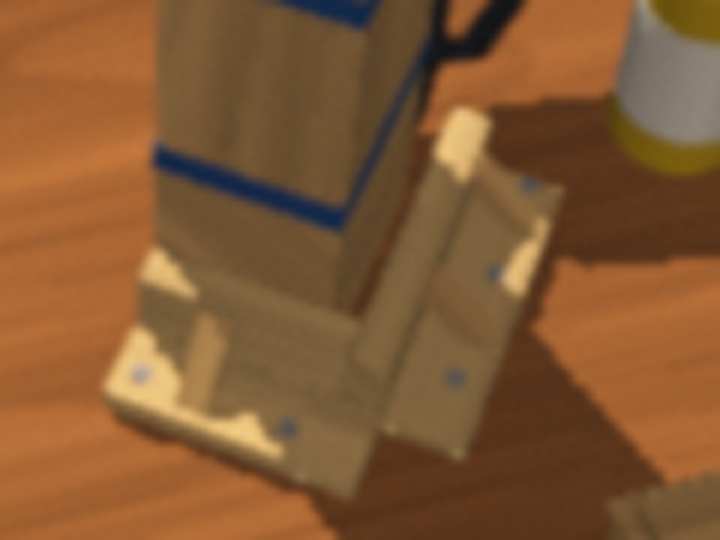

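step_arm:
  targets:
    - [[0, 0, 0], [0.1, 0, 0.1], 4]
    - [[0, 0, 0], [0.1, 0, 0.1], 4]
    - [[0, 0, 0], [0, 0, 0], 4]
    - [[0, 0, 0], [0.1, 0, 0.1], 4]
    - [[0, 0, 0], [0, 0, 0], 4]
    - [[0, 0, 0], [0, 0, 0], 4]
    - [[0, 0, 0], [0, 0, 0], 4]
    - [[0, 0, 0], [0, 0, 0], 4]
    - [[0, 0, 0], [0, 0, 0], 4]
    - [[0, 0, 0], [0, 0, 0], 4]

```text
clock: 21.35
tcp_pos: [0.658, 0.0847, 0.0005]
orientation: [0.869, 0.129, 0.361, -0.313]
wrist_force: [-17.4, 12.5, 13.0]
finger_gap: 0.0403
```

```bash
python3 look.py 11|head -1; python3 -c "
import cv2
cv2.imwrite('pics/z11.png',cv2.resize(cv2.imread('pics/scene11.png')[190:280,240:360],None,fx=6,fy=6,interpolation=cv2.INTER_CUBIC))"
```

```text
t 21.35 tcp [0.658  0.0847 0.0005] jig [-0.0853 -0.0474  0.0005] q [ 0.3046  0.4498 -0.6556 -0.0312 -0.6338  0.8281] F [-21.3411  -1.4155  12.9755] gap 0.040338909410103124
```

View pics/z11.png

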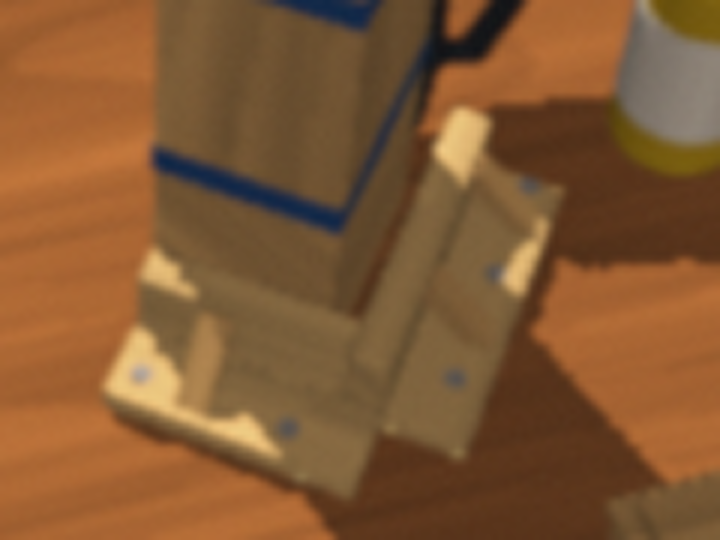

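step_arm:
  targets:
    - [[0, 0, 0], [-0.1, 0, -0.1], 4]
    - [[0, 0, 0], [-0.3, 0, -0.3], 4]
    - [[0, 0, 0], [-2.1, 0, -2.1], 4]
    - [[0, 0, 0], [-2.1, 0, -2.1], 4]
    - [[0, 0, 0], [-2.1, 0, -2.1], 4]
    - [[0, 0, 0], [-2.1, 0, -2.1], 4]
    - [[0, 0, 0], [-2.1, 0, -2.1], 4]
    - [[0, 0, 0], [-2.1, 0, 2.1], 4]
    - [[0, 0, 0], [-2.1, 0, 2.1], 4]
    - [[0, 0, 0], [0, -4, 0], 4]

```text
clock: 22.5
tcp_pos: [0.5243, 0.1561, 0.067]
orientation: [0.871, 0.136, 0.355, -0.311]
wrist_force: [1.8, -0.5, 0.3]
finger_gap: 0.0398
```

```bash
python3 look.py 12; python3 -c "
from h import *
plan(0,45,-.18,-.22,0.08,1)"
```

```text
t 22.5 tcp [0.5243 0.1561 0.067 ] jig [-0.2339 -0.0775  0.067 ] q [ 0.553   0.2409 -0.7193  0.2838 -0.7352  1.1254] F [1.7231 0.8124 0.2987] gap 0.039771222035361334
tool axes in jig:
 [[ 0.7117  0.0025  0.7025]
 [ 0.0095  0.9999 -0.0131]
 [-0.7024  0.016   0.7116]]
t 22.65 tcp [0.514  0.1488 0.0597] jig [-0.2371 -0.0897  0.0597] q [ 0.5511  0.2409 -0.7365  0.2858 -0.7346  1.126 ] F [-0.4486  0.2502  1.1577] gap 0.040287486883332745
tool axes in jig:
 [[ 0.7069  0.0047  0.7073]
 [-0.0044  1.     -0.0022]
 [-0.7073 -0.0015  0.707 ]]
turn [-0.1284 -0.0123  0.2517] per [-0.1284 -0.0123  0.2517] 0.28284082009293554
shift in present tool [  2.6649 -13.0097   5.5027] in final tool [  2.6089 -13.0336   5.473 ]
```

View pics/m12.png

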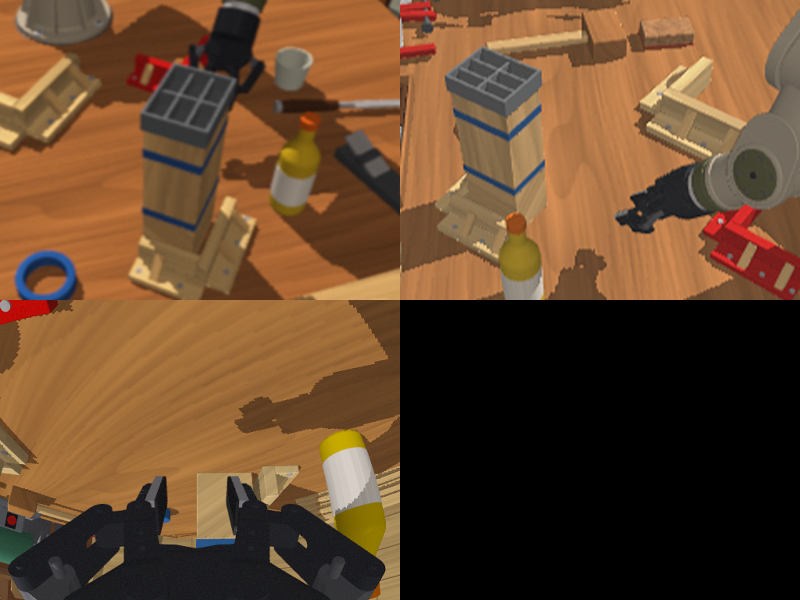

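step_arm:
  targets:
    - [[0, 0, 0], [2.1, -3.5, 1.7], 4]
    - [[0, 0, 0], [2.1, -3.5, 1.7], 4]
    - [[0, 0, 0], [2.1, -3.5, 1.7], 5]
    - [[0, 0, 0], [2, -3.5, 1.7], 6]
    - [[-5.8, 0, 5.8], [0, 0, 0], 6]
    - [[-5.8, 0, 5.8], [0, 0, 0], 6]
    - [[-5.8, 0, 5.8], [0, 0, 0], 6]
    - [[-5.8, 0, 5.8], [0, 0, 0], 6]
    - [[-5.8, 0, 5.8], [0, 0, 0], 6]
    - [[-5.8, 0, 5.8], [0, 0, 0], 6]

```text
clock: 23.65
tcp_pos: [0.5603, -0.0043, 0.0899]
orientation: [0.907, -0.024, 0.415, 0.066]
wrist_force: [0.1, -1.2, -1.3]
finger_gap: 0.06
```

```bash
python3 -c "
from h import *
plan(90,45,-.052,-.22,0.0,6)"
```

```text
t 23.65 tcp [ 0.5603 -0.0043  0.0899] jig [-0.104  -0.1783  0.0899] q [-0.3399 -0.0635 -1.0033 -0.0196  0.3148 -0.3679] F [ 0.7747 -0.8552 -1.2747] gap 0.060037818476144034
tool axes in jig:
 [[ 0.4347 -0.7375  0.5168]
 [ 0.4884  0.6752  0.5528]
 [-0.7567  0.012   0.6537]]
turn [-31.5609  -3.7258  28.4423] per [-5.2602 -0.621   4.7404] 7.108161721737952
shift in present tool [ 7.0273 -6.759  -5.4984] in final tool [ 3.4094 -5.1986 -9.3086]
```

step_arm:
  targets:
    - [[-5.3, -0.6, 4.7], [0, 0, 0], 6]
    - [[-5.3, -0.6, 4.7], [0, 0, 0], 6]
    - [[-5.3, -0.6, 4.7], [0, 0, 0], 6]
    - [[-5.3, -0.6, 4.7], [0, 0, 0], 6]
    - [[-5.3, -0.6, 4.7], [0, 0, 0], 6]
    - [[-5.3, -0.6, 4.7], [0, 0, 0], 6]
    - [[0, 0, 0], [0.8, -1.3, -2.3], 6]
    - [[0, 0, 0], [0.8, -1.3, -2.3], 6]
    - [[0, 0, 0], [0.8, -1.3, -2.3], 6]
    - [[0, 0, 0], [0, 0, 0], 6]

```text
clock: 24.65
tcp_pos: [0.5692, -0.0558, 0.0203]
orientation: [0.836, -0.163, 0.35, 0.39]
wrist_force: [-0.7, 0.3, 0.6]
finger_gap: 0.06
```

```bash
python3 look.py 13; python3 -c "
from h import *
plan(90,45,-.052,-.17,0.0,1)"
```

```text
t 24.65 tcp [ 0.5692 -0.0558  0.0203] jig [-0.0643 -0.2123  0.0203] q [-0.6765  0.4005 -0.5959  0.5545  0.7779 -1.5413] F [-0.7005 -0.1757  0.5586] gap 0.05997504391901553
tool axes in jig:
 [[ 0.0047 -1.      0.0059]
 [ 0.7019  0.0075  0.7122]
 [-0.7122  0.0008  0.7019]]
t 24.8 tcp [ 0.5692 -0.0537  0.0233] jig [-0.0657 -0.2107  0.0233] q [-0.6738  0.394  -0.5975  0.5567  0.7794 -1.5406] F [-0.8286  0.0216 -0.1351] gap 0.059935901993873594
tool axes in jig:
 [[ 0.0047 -1.      0.0027]
 [ 0.703   0.0053  0.7112]
 [-0.7112 -0.0014  0.703 ]]
turn [-0.1564 -0.3318  0.2713] per [-0.1564 -0.3318  0.2713] 0.45621313966912597
shift in present tool [ 4.5255 -1.3469  1.2628] in final tool [ 4.5263 -1.3718  1.2329]
```

View pics/m13.png

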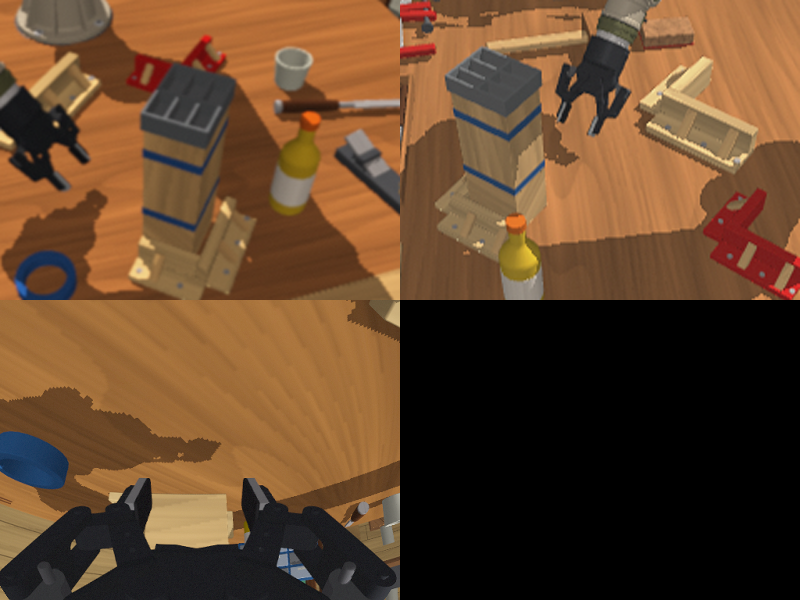

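```bash
python3 - <<'E'
from h import *
im=cv2.imread('pics/wrist13.png')[220:340,110:330];cv2.imwrite('pics/w13z.png',cv2.resize(im,None,fx=3.5,fy=3.5,interpolation=cv2.INTER_CUBIC))
im=cv2.imread('pics/scene13.png')[100:280,220:370];cv2.imwrite('pics/s13z.png',cv2.resize(im,None,fx=3.3,fy=3.3,interpolation=cv2.INTER_CUBIC))
E
```

View pics/w13z.png

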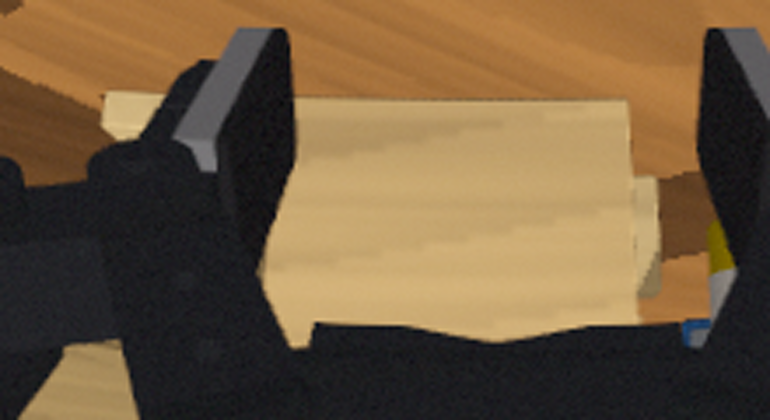

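View pics/s13z.png

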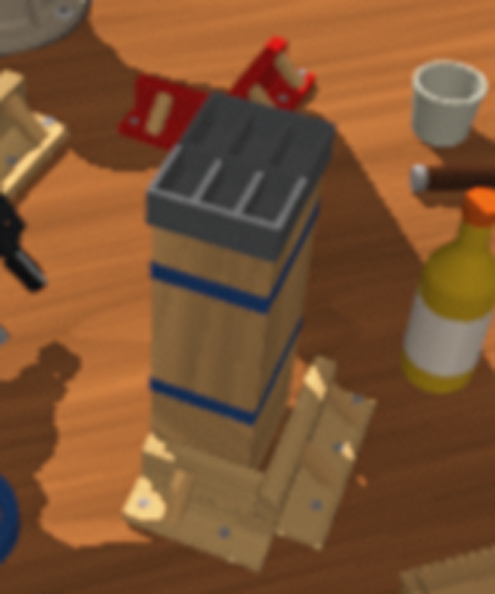

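```bash
python3 - <<'E'
from h import *
s=get_state()
print(tojig(wunproj([[194.3,247.7],[289.4,248.6]],s)), s['clock'])
E
```

```text
[[-0.00417954 -0.08757049  0.        ]
 [-0.10374867 -0.08598459  0.        ]] 24.8
```

step_arm:
  targets:
    - [[-0.2, -0.3, 0.3], [1.5, -0.4, 0.4], 6]
    - [[0, 0, 0], [1.5, -0.5, 0.4], 6]
    - [[0, 0, 0], [1.5, -0.5, 0.4], 6]
    - [[0, 0, 0], [0.7, 0, 0.7], 6]
    - [[0, 0, 0], [0.7, 0, 0.7], 6]
    - [[0, 0, 0], [0.7, 0, 0.7], 6]
    - [[0, 0, 0], [0.7, 0, 0.7], 6]
    - [[0, 0, 0], [0.7, 0, 0.7], 6]
    - [[0, 0, 0], [0.7, 0, 0.7], 6]
    - [[0, 0, 0], [0.7, 0, 0.7], 6]

```text
clock: 25.8
tcp_pos: [0.65, 0.0225, -0.0003]
orientation: [0.835, -0.164, 0.346, 0.394]
wrist_force: [1.3, 0.1, -0.1]
finger_gap: 0.06
```

```bash
python3 look.py 14; python3 -c "
from h import *
plan(90,45,-.052,-.08,-.002,1)"
```

```text
t 25.8 tcp [ 0.65    0.0225 -0.0003] jig [-0.0519 -0.1005 -0.0003] q [-0.4592  0.4656 -0.5746  0.3066  0.7587 -1.2517] F [ 0.9282  0.8499 -0.0535] gap 0.0600369847222925
tool axes in jig:
 [[-0.0004 -1.     -0.0011]
 [ 0.7066 -0.0011  0.7076]
 [-0.7076 -0.0005  0.7066]]
t 25.95 tcp [ 0.6495  0.0226 -0.0005] jig [-0.0523 -0.1007 -0.0005] q [-0.4595  0.4658 -0.5746  0.3077  0.7589 -1.2537] F [ 0.5855  0.1036 -0.0923] gap 0.06040087394435168
tool axes in jig:
 [[-0.0013 -1.     -0.002 ]
 [ 0.7065 -0.0023  0.7077]
 [-0.7077 -0.0005  0.7065]]
turn [ 0.1139 -0.0471 -0.0718] per [ 0.1139 -0.0471 -0.0718] 0.14270305427768132
shift in present tool [ 1.5699 -0.0351  1.3614] in final tool [ 1.5711 -0.0304  1.3602]
```

View pics/m14.png

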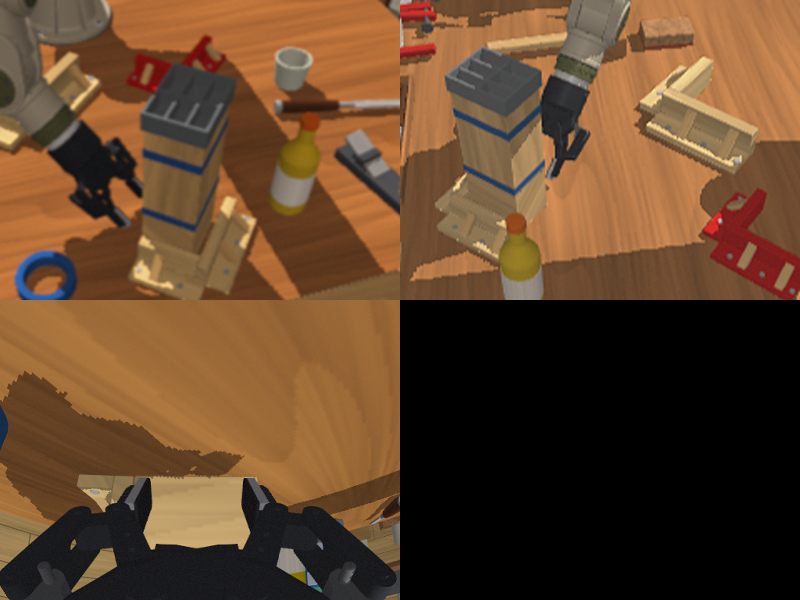

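step_arm:
  targets:
    - [[0, 0, 0], [0, 0.1, 0], 5]
    - [[0, 0, 0], [0, 0.1, 0], 5]
    - [[0, 0, 0], [0.35, 0, 0.35], 5]
    - [[0, 0, 0], [0.35, 0, 0.35], 5]
    - [[0, 0, 0], [0.35, 0, 0.35], 5]
    - [[0, 0, 0], [0.35, 0, 0.35], 5]
    - [[0, 0, 0], [0.14, 0, 0.14], 5]
    - [[0, 0, 0], [0.14, 0, 0.14], 5]
    - [[0, 0, 0], [0, 0, 0], 5]
    - [[0, 0, 0], [0, 0, 0], 5]

```text
clock: 26.95
tcp_pos: [0.663, 0.0416, -0.0005]
orientation: [0.835, -0.164, 0.346, 0.394]
wrist_force: [-0.9, 0.1, -0.1]
finger_gap: 0.0502
```

```bash
python3 look.py 15
```

```text
t 26.95 tcp [ 0.663   0.0416 -0.0005] jig [-0.054  -0.0776 -0.0005] q [-0.4157  0.4705 -0.5709  0.266   0.7481 -1.1939] F [-0.7862 -0.5184 -0.1011] gap 0.05017715309792313
tool axes in jig:
 [[-0.0006 -1.     -0.0011]
 [ 0.7065 -0.0012  0.7077]
 [-0.7077 -0.0003  0.7065]]
```

View pics/m15.png

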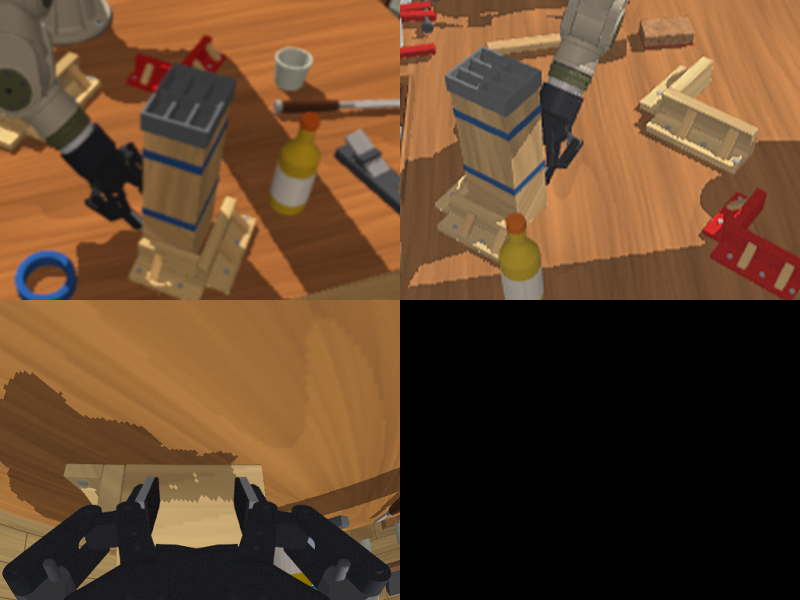

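step_arm:
  targets:
    - [[0, 0, 0], [0.1, 0, 0.1], 5]
    - [[0, 0, 0], [0.1, 0, 0.1], 5]
    - [[0, 0, 0], [0.1, 0, 0.1], 5]
    - [[0, 0, 0], [0.1, 0, 0.1], 5]
    - [[0, 0, 0], [0.1, 0, 0.1], 5]
    - [[0, 0, 0], [0, 0, 0], 5]
    - [[0, 0, 0], [0, 0, 0], 5]
    - [[0, 0, 0], [0, 0, 0], 5]
    - [[0, 0, 0], [0, 0, 0], 5]
    - [[0, 0, 0], [0, 0, 0], 5]

```text
clock: 28.1
tcp_pos: [0.6676, 0.047, -0.0004]
orientation: [0.835, -0.164, 0.346, 0.394]
wrist_force: [0.4, -1.1, 0.5]
finger_gap: 0.0498
```

step_arm:
  targets:
    - [[0, 0, 0], [0.1, 0, 0.1], 5]
    - [[0, 0, 0], [0, 0, 0], 5]
    - [[0, 0, 0], [0.1, 0, 0.1], 5]
    - [[0, 0, 0], [0, 0, 0], 5]
    - [[0, 0, 0], [0, 0, 0], 5]
    - [[0, 0, 0], [0, 0, 0], 5]
    - [[0, 0, 0], [0, 0, 0], 5]
    - [[0, 0, 0], [0, 0, 0], 5]
    - [[0, 0, 0], [0, 0, 0], 5]
    - [[0, 0, 0], [0, 0, 0], 5]

```text
clock: 29.1
tcp_pos: [0.6693, 0.0492, -0.0004]
orientation: [0.835, -0.164, 0.346, 0.394]
wrist_force: [-0.3, -2.2, -0.0]
finger_gap: 0.0501
```

step_arm:
  targets:
    - [[0, 0, 0], [0.1, 0, 0.1], 5]
    - [[0, 0, 0], [0, 0, 0], 5]
    - [[0, 0, 0], [0.1, 0, 0.1], 5]
    - [[0, 0, 0], [0, 0, 0], 5]
    - [[0, 0, 0], [0, 0, 0], 5]
    - [[0, 0, 0], [0, 0, 0], 5]
    - [[0, 0, 0], [0, 0, 0], 5]
    - [[0, 0, 0], [0, 0, 0], 5]
    - [[0, 0, 0], [0, 0, 0], 5]
    - [[0, 0, 0], [0, 0, 0], 5]

```text
clock: 30.1
tcp_pos: [0.6711, 0.0514, -0.0004]
orientation: [0.835, -0.164, 0.346, 0.394]
wrist_force: [-1.4, -1.4, 0.9]
finger_gap: 0.0504
```

```bash
python3 look.py 16; python3 -c "
import cv2
cv2.imwrite('pics/z16.png',cv2.resize(cv2.imread('pics/scene16.png')[190:280,240:360],None,fx=6,fy=6,interpolation=cv2.INTER_CUBIC))"
```

```text
t 30.1 tcp [ 0.6711  0.0514 -0.0004] jig [-0.054  -0.0648 -0.0004] q [-0.3925  0.4753 -0.5647  0.2467  0.7421 -1.1636] F [-0.1595 -2.011   0.8702] gap 0.05037532740206305
tool axes in jig:
 [[-0.0006 -1.     -0.0012]
 [ 0.7067 -0.0013  0.7075]
 [-0.7075 -0.0005  0.7067]]
```

View pics/z16.png

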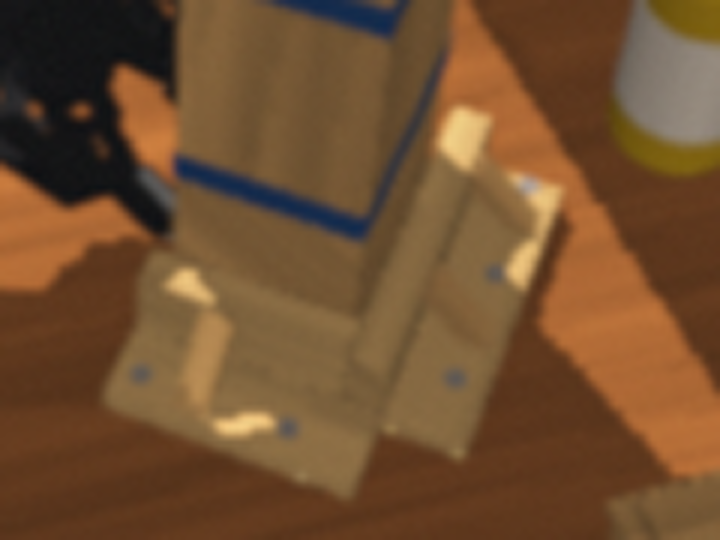

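Nearly there; 2 N of sliding friction only. I'll keep going in small steps.

step_arm:
  targets:
    - [[0, 0, 0], [0.1, 0, 0.1], 5]
    - [[0, 0, 0], [0, 0, 0], 5]
    - [[0, 0, 0], [0.1, 0, 0.1], 5]
    - [[0, 0, 0], [0, 0, 0], 5]
    - [[0, 0, 0], [0, 0, 0], 5]
    - [[0, 0, 0], [0, 0, 0], 5]
    - [[0, 0, 0], [0, 0, 0], 5]
    - [[0, 0, 0], [0, 0, 0], 5]
    - [[0, 0, 0], [0, 0, 0], 5]
    - [[0, 0, 0], [0, 0, 0], 5]

```text
clock: 31.25
tcp_pos: [0.6729, 0.0535, -0.0005]
orientation: [0.835, -0.164, 0.346, 0.394]
wrist_force: [-2.5, -3.8, 1.4]
finger_gap: 0.0501
```

step_arm:
  targets:
    - [[0, 0, 0], [0.1, 0, 0.1], 5]
    - [[0, 0, 0], [0, 0, 0], 5]
    - [[0, 0, 0], [0.07, 0, 0.07], 5]
    - [[0, 0, 0], [0, 0, 0], 5]
    - [[0, 0, 0], [0, 0, 0], 5]
    - [[0, 0, 0], [0, 0, 0], 5]
    - [[0, 0, 0], [0, 0, 0], 5]
    - [[0, 0, 0], [0, 0, 0], 5]
    - [[0, 0, 0], [0, 0, 0], 5]
    - [[0, 0, 0], [0, 0, 0], 5]

```text
clock: 32.25
tcp_pos: [0.6737, 0.0534, -0.0007]
orientation: [0.836, -0.164, 0.348, 0.393]
wrist_force: [-12.0, -12.9, 9.0]
finger_gap: 0.05
```

```bash
python3 look.py 17; python3 -c "
import cv2
a=cv2.resize(cv2.imread('pics/scene17.png')[190:280,250:340],None,fx=4.4,fy=4.4,interpolation=cv2.INTER_CUBIC)
b=cv2.resize(cv2.imread('pics/side17.png')[150:240,160:250],None,fx=4.4,fy=4.4,interpolation=cv2.INTER_CUBIC)
cv2.imwrite('pics/z17.png',cv2.hconcat([a,b]))"
```

```text
t 32.25 tcp [ 0.6737  0.0534 -0.0007] jig [-0.0533 -0.0616 -0.0007] q [-0.3858  0.4763 -0.5628  0.2407  0.737  -1.1518] F [ -1.0399 -17.5419   8.966 ] gap 0.05002999749630573
tool axes in jig:
 [[ 0.0014 -1.      0.0011]
 [ 0.7049  0.0018  0.7093]
 [-0.7093 -0.0002  0.7049]]
```

View pics/z17.png

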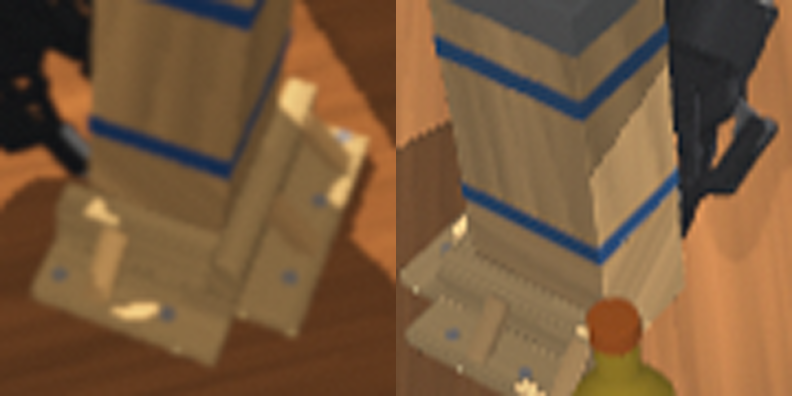

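step_arm:
  targets:
    - [[0, 0, 0], [-0.1, 0, -0.1], 5]
    - [[0, 0, 0], [-0.3, 0, -0.3], 5]
    - [[0, 0, 0], [-1.4, 0, -1.4], 5]
    - [[0, 0, 0], [-2.1, 0, -2.1], 5]
    - [[0, 0, 0], [-2.1, 0, -2.1], 5]
    - [[0, 0, 0], [-2.1, 0, -2.1], 5]
    - [[0, 0, 0], [-2.1, 0, -2.1], 5]
    - [[0, 0, 0], [0, 0, 0], 4]
    - [[0, 0, 0], [0, 0, 0], 4]
    - [[0, 0, 0], [0, 0, 0], 4]

```text
clock: 33.4
tcp_pos: [0.5831, -0.0552, -0.0003]
orientation: [0.835, -0.164, 0.346, 0.395]
wrist_force: [0.4, 0.2, 0.6]
finger_gap: 0.0401
```

```bash
python3 look.py 18; python3 - <<'E'
from fit import *
for n in("scene","side"):
    read_camera(n); L=silhouettes(n,"case"); L=[d for d in L if d['extent'][3]>80]
    if L:
        p,c=fit_case({n:L[0]['mask'].astype(np.float32)},[.689,.069,-.69]); print(n,p,c,tojig([[p[0],p[1],0]]))
im=cv2.imread('pics/wrist18.png')[200:340,100:340];cv2.imwrite('pics/w18z.png',cv2.resize(im,None,fx=3.3,fy=3.3,interpolation=cv2.INTER_CUBIC))
a=cv2.resize(cv2.imread('pics/scene18.png')[190:280,250:340],None,fx=4.4,fy=4.4,interpolation=cv2.INTER_CUBIC)
b=cv2.resize(cv2.imread('pics/side18.png')[150:240,160:250],None,fx=4.4,fy=4.4,interpolation=cv2.INTER_CUBIC)
cv2.imwrite('pics/z18.png',cv2.hconcat([a,b]))
E
```

```text
t 33.4 tcp [ 0.5831 -0.0552 -0.0003] jig [-0.054  -0.2031 -0.0003] q [-0.6613  0.4545 -0.5825  0.5065  0.7848 -1.5332] F [0.1796 0.3893 0.5663] gap 0.040086694340808256
tool axes in jig:
 [[-0.001  -1.     -0.002 ]
 [ 0.707  -0.0021  0.7072]
 [-0.7072 -0.0007  0.707 ]]
scene [ 0.6827  0.0719 -0.672 ] 437.625 [[-0.0581 -0.0416  0.    ]]
side [ 0.6907  0.0655 -0.6916] 461.8125 [[-0.0479 -0.0414  0.    ]]
```

View pics/w18z.png

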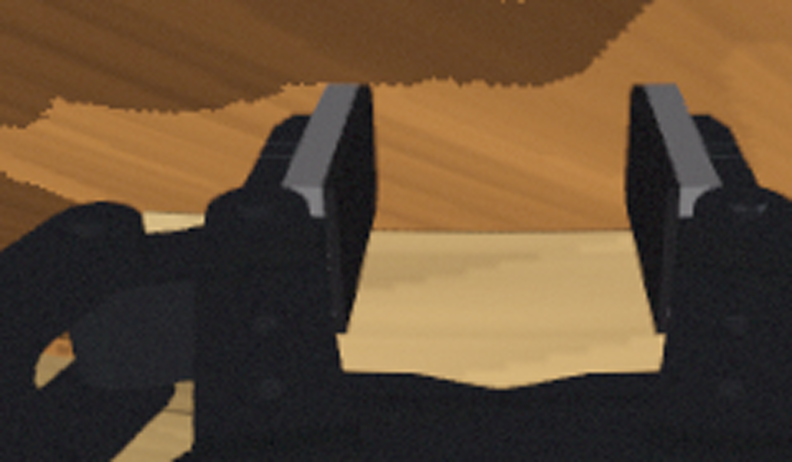

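View pics/z18.png

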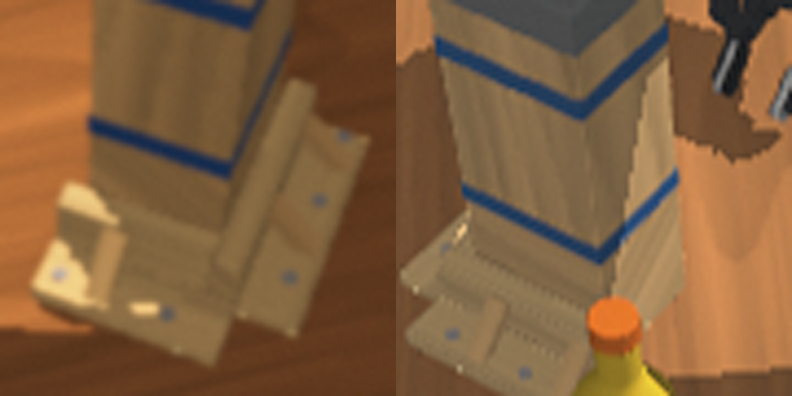

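step_arm:
  targets:
    - [[0, 0, 0], [-1.3, 2.8, 0.8], 4]
    - [[0, 0, 0], [-1.3, 2.8, 0.8], 4]
    - [[5.8, 0, -5.8], [0, 0, 0], 4]
    - [[5.8, 0, -5.8], [0, 0, 0], 4]
    - [[5.8, 0, -5.8], [0, 0, 0], 4]
    - [[5.8, 0, -5.8], [0, 0, 0], 4]
    - [[5.8, 0, -5.8], [0, 0, 0], 4]
    - [[5.8, 0, -5.8], [0, 0, 0], 4]
    - [[5.8, 0, -5.8], [0, 0, 0], 4]
    - [[5.8, 0, -5.8], [0, 0, 0], 4]

```text
clock: 34.75
tcp_pos: [0.5816, -0.0484, 0.0646]
orientation: [0.903, 0.048, 0.411, -0.11]
wrist_force: [0.1, -0.3, -0.7]
finger_gap: 0.04
```

```bash
python3 look.py 19; python3 -c "
from h import *
plan(0,45,-.2,-.12,0.04,3)"
```

```text
t 34.75 tcp [ 0.5816 -0.0484  0.0646] jig [-0.0595 -0.1987  0.0646] q [-0.2061  0.0407 -1.0209 -0.2071 -0.0251  0.0244] F [ 0.2865 -0.2026 -0.6791] gap 0.039996538184274
tool axes in jig:
 [[ 0.5926 -0.4341  0.6785]
 [ 0.2831  0.9009  0.3291]
 [-0.7541 -0.0029  0.6568]]
t 34.9 tcp [ 0.5806 -0.0454  0.0625] jig [-0.0622 -0.1971  0.0625] q [-0.2062  0.0423 -1.0221 -0.2053 -0.0168  0.0145] F [-0.441   0.2697 -0.0065] gap 0.03981465171445638
tool axes in jig:
 [[ 0.5859 -0.4456  0.6769]
 [ 0.2889  0.8952  0.3392]
 [-0.7571 -0.0032  0.6533]]
turn [ 19.5127  -4.0939 -17.8803] per [ 6.5042 -1.3646 -5.9601] 8.92691613781859
shift in present tool [-4.1436 13.0496 -8.1802] in final tool [ -8.1533   7.7105 -11.3336]
```

View pics/wrist19.png

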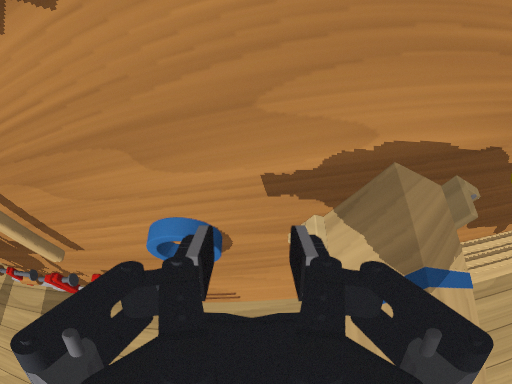

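```bash
python3 - <<'E'
from h import *
s=get_state()
im=cv2.imread('pics/wrist19.png')[140:290,280:490];cv2.imwrite('pics/w19z.png',cv2.resize(im,None,fx=3.6,fy=3.6,interpolation=cv2.INTER_CUBIC))
print(s['tcp_pos'],tojig(wunproj([[396,164],[443,189],[330,215]],s)))
E
```

```text
[ 0.58055873 -0.04541899  0.06248767] [[-1.00132202e-01 -7.73587146e-02  2.77555756e-17]
 [-9.98996343e-02  7.09372439e-03  0.00000000e+00]
 [-2.93514463e-03 -7.50395841e-02  0.00000000e+00]]
```

View pics/w19z.png

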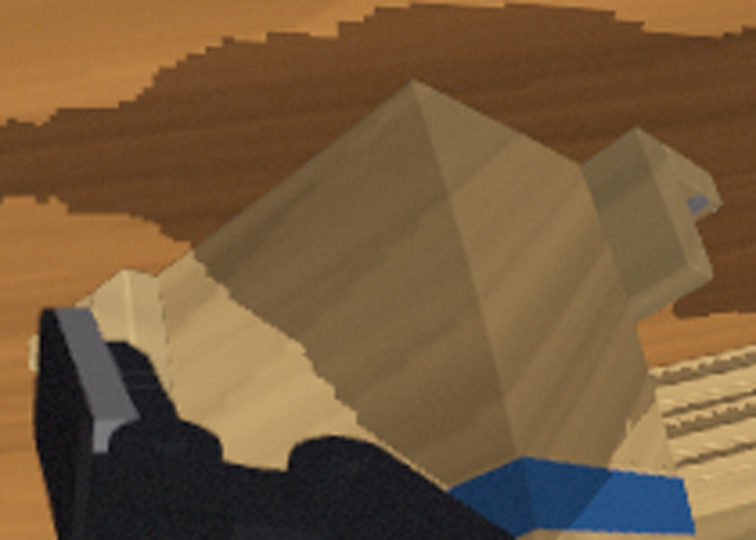

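```bash
python3 - <<'E'
from h import *
s=get_state()
f=lambda L:np.array(L)/3.6+[280,140]
print(tojig(wunproj(f([(413,81),(582,162),(160,274),(128,269),(76,303),(637,127)]),s))[:,:2]*1000)
E
```

```text
[[-100.95055863  -80.11600144]
 [-103.56189199   -1.74016803]
 [   1.66096956  -79.09354365]
 [   3.41487623  -89.86829087]
 [  28.04096055  -91.54737809]
 [-123.38357099   -0.29428995]]
```

step_arm:
  targets:
    - [[4.9, -1, -4.5], [0, 0, 0], 4]
    - [[4.9, -1, -4.5], [0, 0, 0], 4]
    - [[4.9, -1, -4.5], [0, 0, 0], 4]
    - [[4.8, -1, -4.4], [0, 0, 0], 4]
    - [[0, 0, 0], [-2, 1.9, -2.8], 4]
    - [[0, 0, 0], [-2, 1.9, -2.8], 4]
    - [[0, 0, 0], [-2, 1.9, -2.8], 4]
    - [[0, 0, 0], [-2, 2, -2.8], 4]
    - [[0, 0, 0], [0, 3.7, 0], 4]
    - [[0, 0, 0], [0, 3.7, 0], 4]

```text
clock: 35.9
tcp_pos: [0.5728, 0.1552, 0.0386]
orientation: [0.868, 0.129, 0.363, -0.315]
wrist_force: [1.5, -0.9, 0.1]
finger_gap: 0.0398
```

```bash
python3 -c "
from h import *
plan(0,45,-.15,-.042,0.0,1)"
```

```text
t 35.9 tcp [0.5728 0.1552 0.0386] jig [-0.1959 -0.0473  0.0386] q [ 0.4981  0.3466 -0.6529  0.2242 -0.7143  1.0606] F [1.7088 0.2788 0.0676] gap 0.039839025496716376
tool axes in jig:
 [[ 0.7037  0.0047  0.7105]
 [-0.0062  1.     -0.0005]
 [-0.7105 -0.004   0.7037]]
turn [-0.0295 -0.2776  0.3539] per [-0.0295 -0.2776  0.3539] 0.4507513763826397
shift in present tool [5.9642 0.5675 0.5448] in final tool [5.9701 0.5303 0.5162]
```

step_arm:
  targets:
    - [[0, -0.3, 0.4], [2, 0.1, 0.2], 4]
    - [[0, 0, 0], [2, 0.1, 0.2], 4]
    - [[0, 0, 0], [2, 0.2, 0.2], 4]
    - [[0, 0, 0], [0.7, 0, 0.7], 4]
    - [[0, 0, 0], [0.7, 0, 0.7], 4]
    - [[0, 0, 0], [0.7, 0, 0.7], 4]
    - [[0, 0, 0], [0.7, 0, 0.7], 4]
    - [[0, 0, 0], [0.35, 0, 0.35], 4]
    - [[0, 0, 0], [0.2, 0, 0.2], 4]
    - [[0, 0, 0], [0, 0, 0], 4]

```text
clock: 36.9
tcp_pos: [0.6486, 0.0977, 0.0023]
orientation: [0.87, 0.131, 0.357, -0.313]
wrist_force: [-0.5, -0.3, 0.1]
finger_gap: 0.0402
```

```bash
python3 look.py 20
```

```text
t 36.9 tcp [0.6486 0.0977 0.0023] jig [-0.1009 -0.0434  0.0023] q [ 0.3352  0.4445 -0.6606 -0.0182 -0.651   0.8629] F [-0.2295 -0.5376  0.1249] gap 0.04015621110217548
tool axes in jig:
 [[ 0.71    0.002   0.7042]
 [ 0.0018  1.     -0.0047]
 [-0.7042  0.0046  0.71  ]]
```

View pics/m20.png

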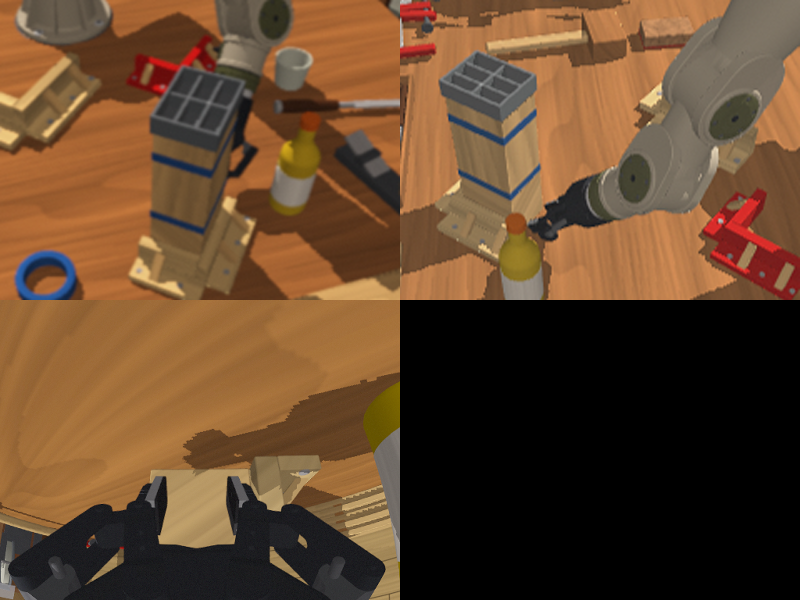

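step_arm:
  targets:
    - [[0, 0, 0], [0.14, 0, 0.14], 4]
    - [[0, 0, 0], [0.14, 0, 0.14], 4]
    - [[0, 0, 0], [0.14, 0, 0.14], 4]
    - [[0, 0, 0], [0.14, 0, 0.14], 4]
    - [[0, 0, 0], [0.14, 0, 0.14], 4]
    - [[0, 0, 0], [0.14, 0, 0.14], 4]
    - [[0, 0, 0], [0, 0, 0], 4]
    - [[0, 0, 0], [0.1, 0, 0.1], 4]
    - [[0, 0, 0], [0, 0, 0], 4]
    - [[0, 0, 0], [0, 0, 0], 4]

```text
clock: 38.05
tcp_pos: [0.6586, 0.0893, 0.0021]
orientation: [0.87, 0.131, 0.358, -0.313]
wrist_force: [-0.5, 0.2, 0.1]
finger_gap: 0.0397
```

step_arm:
  targets:
    - [[0, 0, 0], [0.1, 0, 0.1], 4]
    - [[0, 0, 0], [0, 0, 0], 4]
    - [[0, 0, 0], [0.1, 0, 0.1], 4]
    - [[0, 0, 0], [0, 0, 0], 4]
    - [[0, 0, 0], [0.1, 0, 0.1], 4]
    - [[0, 0, 0], [0, 0, 0], 4]
    - [[0, 0, 0], [0, 0, 0], 4]
    - [[0, 0, 0], [0, 0, 0], 4]
    - [[0, 0, 0], [0, 0, 0], 4]
    - [[0, 0, 0], [0, 0, 0], 4]

```text
clock: 39.05
tcp_pos: [0.6607, 0.0877, 0.0019]
orientation: [0.87, 0.13, 0.358, -0.312]
wrist_force: [-8.5, 5.8, 6.3]
finger_gap: 0.0398
```

```bash
python3 -c "
from h import *
rep()"
```

```text
t 39.05 tcp [0.6607 0.0877 0.0019] jig [-0.0851 -0.0434  0.0019] q [ 0.3088  0.452  -0.6513 -0.0333 -0.6368  0.8317] F [-10.275   -0.9443   6.2601] gap 0.03976255866802954
tool axes in jig:
 [[ 0.7089 -0.0004  0.7053]
 [ 0.0027  1.     -0.0022]
 [-0.7053  0.0035  0.7089]]
```

step_arm:
  targets:
    - [[0, 0, 0], [-0.1, 0, -0.1], 4]
    - [[0, 0, 0], [-0.3, 0, -0.3], 4]
    - [[0, 0, 0], [-2.1, 0, -2.1], 4]
    - [[0, 0, 0], [-2.1, 0, -2.1], 4]
    - [[0, 0, 0], [-2.1, 0, -2.1], 4]
    - [[0, 0, 0], [-2.1, 0, -2.1], 4]
    - [[0, 0, 0], [-2.1, 0, 2.1], 4]
    - [[0, 0, 0], [-2.1, 0, 2.1], 4]
    - [[0, 0, 0], [0, 0, 0], 4]
    - [[0, 0, 0], [0, 0, 0], 4]

```text
clock: 40.05
tcp_pos: [0.5664, 0.1664, 0.0621]
orientation: [0.87, 0.132, 0.357, -0.312]
wrist_force: [0.3, -0.9, -0.1]
finger_gap: 0.04
```

```bash
python3 look.py 21; python3 - <<'E'
from fit import *
for n in("scene","side"):
    read_camera(n); L=[d for d in silhouettes(n,"case") if d['extent'][3]>80]
    for d in L[:1]:
        p,c=fit_case({n:d['mask'].astype(np.float32)},[.689,.069,-.69]); print(n,p,c,tojig([[p[0],p[1],0]]))
im=cv2.imread('pics/wrist21.png')[180:330,180:400];cv2.imwrite('pics/w21z.png',cv2.resize(im,None,fx=3.6,fy=3.6,interpolation=cv2.INTER_CUBIC))
E
```

```text
t 40.05 tcp [0.5664 0.1664 0.0621] jig [-0.208  -0.0427  0.0621] q [ 0.5265  0.3103 -0.6336  0.286  -0.7278  1.0903] F [ 0.8157 -0.5241 -0.0743] gap 0.03999254626093155
tool axes in jig:
 [[ 0.7105  0.002   0.7036]
 [ 0.0033  1.     -0.0062]
 [-0.7036  0.0067  0.7105]]
side [ 0.6907  0.0641 -0.7302] 481.0 [[-0.047  -0.0425  0.    ]]
```

View pics/m21.png

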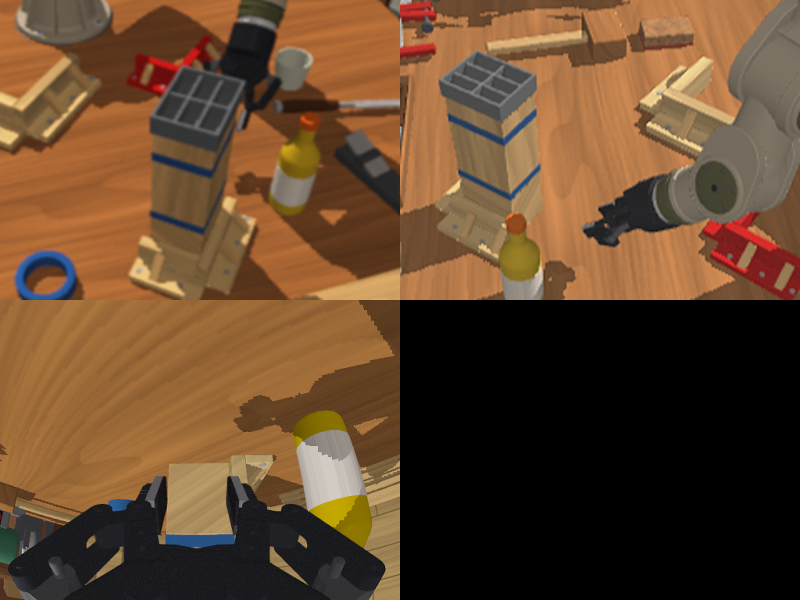

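View pics/w21z.png

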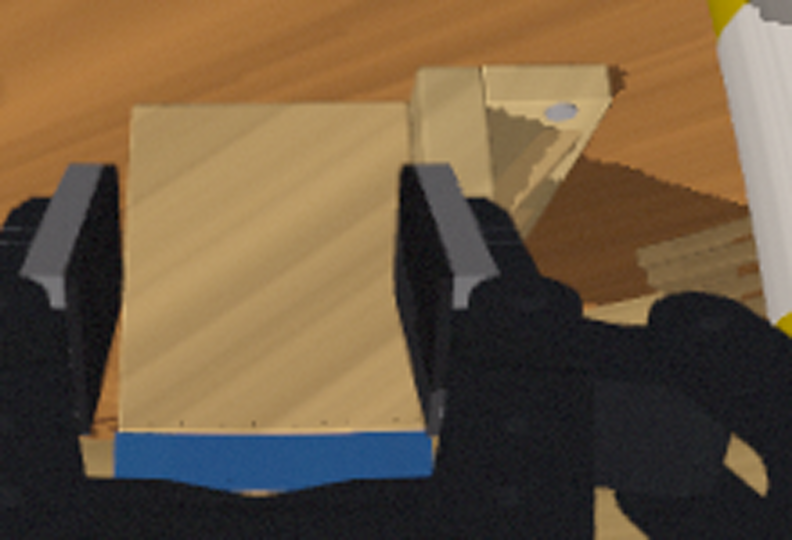

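```bash
python3 - <<'E'
from h import *
s=get_state()
f=lambda L:np.array(L)/3.6+[180,180]
q=tojig(wunproj(f([(133,106),(408,103),(417,69),(484,66)]),s))[:,:2]*1000; print(q); d=q[1]-q[0]; print(np.arctan2(-d[0],d[1])); d=q[3]-q[2]; print(np.arctan2(-d[0],d[1]))
E
```

```text
[[ -97.71403653  -80.98370706]
 [ -99.08001918   -0.76071302]
 [-120.31870914   -0.86314552]
 [-121.82145523   17.68339171]]
0.01702567549935823
0.08084907600437258
```

```bash
python3 -c "
from workcell import *
print(hand_in())"
```

```text
the job is handed in; nothing more can be done
None
```

I slid the case upright into the corner of the smaller plywood jig and handed the job in at about 40 s, with the arm clear of everything. No verdict is reported. I pushed it low with both fingertips, first along the long fence's normal, then along the short fence's, then seated it against each fence in turn.

**Seating:** The case met each fence with a clear rise in force: 21 N at the short fence, 17.5 N at the long one, and 10 N on a second press at the short fence. Both presses at the short fence stopped at the same place, to within 0.2 mm.

**Last wrist picture:**
- The case's edge is within about 0.1 mm of the long fence's inner face.
- It stands 21.2 mm in from the fence end, where 21 mm is expected.
- It is turned about 0.017 rad from my estimate of the jig's angle. That estimate is itself uncertain by about 0.02 rad, so squareness rests mainly on the two-finger presses.
- I saw nothing else moved in the pictures, but I did not measure the other objects.

**Checks that disagreed:**
- **Side camera:** the silhouette fit put the case about 5 mm further in x and turned 0.04 rad. The fence hides the base there and the fit was poor, so I trusted the contacts and the wrist view.
- **Scene camera:** the final scene silhouette was not usable, so it gave no check.
- **TCP offset:** the fingertips showed about 4 cm behind the reported TCP. I lowered the tool to allow for that before the first push.

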